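Park the bench lathe: wind the carriage to the index and hang the bed cover

ROBOT

A 7-joint arm with a two-finger parallel gripper is mounted at the origin on the work surface. World frame = base frame: x ahead of the robot, y to its left, z up, the work surface at z = 0. Lengths are in m, angles in rad, forces in N, time in s.
With the tool pointing down it reaches from about 0.425 to 1.025 m from the base axis. Payload 9.4 kg.
Tool frame: the origin (TCP) lies midway between the tips of the shut fingers; the grasp point (between the pads) lies env.grasp_offset behind it (env.grasp_offset is the distance from the TCP to the grasp point, in m); z points along the fingers, y is the direction in which the jaws open and shut (so a half turn about z gives the same grasp; the last joint's range is limited). The gripper opens to 93 mm and grips with 3 to 60 N. Pads are 15 mm wide; open, the fingers measure 128 mm over their backs; the gripper's body (75 mm by 188 mm) begins 65 mm behind the grasp point.
Start: joints at [-1.391, 0.599, -0.003, 1.599, 0.002, 0.943, -0.08], TCP at [0.184, 0.701, 0.195] pointing down, gripper open.
Joint ranges: [-2.57, 2.57], [-0.35, 1.97], [-1.29, 1.29], [0.11, 2.56], [-1.05, 4.19], [0.11, 1.86], [-2.63, 2.63]. Speed limits (rad/s): [2.22, 2.22, 3.01, 3.01, 3.14, 3.14, 3.14].

INTERFACE

Orientations are given as a 3x3 rotation matrix whose columns are the frame's x, y, z axes.
In Python, from rig import telemetry, viewer, env gives the robot as it stands.
- The arm moves only by the tool carry_out, never from a script. Its arguments are lists of equal length, an entry for each row: "offset": the shift along the tool's x, y, z in cm, a list of three; "yaw": the turn about the tool's z in rad. A call has 1 to 20 rows; each row shifts and turns the commanded pose from where the row before left it, along the tool's axes as they then stand; what a row does not reach is not made up. A row lasts 1/12 s, in which the tool goes at most 41.7 mm and 7.16 degrees, less where a joint would pass 70% of its speed; a pose out of reach is approached as far as the arm can. A call with a gripper value outside its range is refused whole. "grip" is the opening, from -1 (shut) to 1 (fully open), set as the call begins (left out, the last holds). The fingers move at their own pace and stop on an object; "newtons" is the grip in N (left out, the last holds). Time passes only in rows, so rows that do not move let the fingers close. It gives the time, the measured TCP pose, the force and the opening at its end, in the units of the state.
- telemetry.state(): the state, without advancing time (a new reading comes with each control period).
- viewer.grab_frame(name): name is "side" or "top" or "wrist"; returns a dict with "img" (420x560x3 uint8, blue, green, red), "range_z" (420x560 float32, m along the optical axis (not along the pixel's ray), 0 where there is no reading), "mtx" (3x3 intrinsics, pixels), "dist" ([k1, k2, p1, p2, k3] as OpenCV has them; the pictures are not rectified), "pose" (4x4, takes a point from camera to world coordinates). Camera axes: x right, y down, z forward; pixel columns grow to the right and rows downward; lengths in m; the calibration is good to about 2 mm. A picture is of the moment at which its call begins.
- env.finish_job(): hands the job in, once; it reports no verdict.
The state is a dict: "time_s": time; "joints": joint angles; "joint_velocities": joint speeds; "joint_torque": joint torques, N m; "ee_pos": TCP position; "orientation": TCP orientation; "ft_force": force on the tool from outside, world axes, zero at the start; "wrist_torque": the same for the moment, N m; "opening": opening from 0.0 (shut) to 1.0 (fully open).
Only numpy, scipy, OpenCV 4.12 (cv2) and the standard library are available. Lean on these libraries where they do the work, as an engineer would, in place of code of your own. Each camera call takes 0.05 s, during which the arm holds its last target.

TASK

Park the little bench lathe: turn the knob on its drive box until the brass pointer on the carriage stands exactly opposite the point of the index on the scale, moving the carriage by the knob only. Then pick up the loose aluminium bed cover by its wooden grip and hang it astride the bare stretch of bed between carriage and headstock, lowering it gently until it sits level on the bed, and let go. The pointer must still be opposite the index at the end; leave the index and everything else on the bench where they are.

Things in the scene. Friction and masses are not known exactly. Their poses are not given: they have to be found in the camera images.
- lathe: watchmaker's bench lathe, fixed; origin on the bench under the middle of its bed, z up, y along the bed to the headstock. Bed: level steel bar, 24 mm wide, 24 high, centred on x = 0, top at z = 100 mm, free below down to the wooden base (30 mm). Headstock 158 mm high, its chuck ends at y = +95 mm. Drive box with the knob at the -y end, 60 x 60 mm, 128 mm high. Scale ledge on the +x side.
- knob_top (a point): centre of the top of the drive knob, at lathe x = 0, y = -170 mm, z = 165 mm: an upright round ribbed steel knob, 54 mm across and 35 mm high, on top of the drive box, turning about the vertical
- knob (a joint): angle of the drive knob in rad, 0 to 6.3, growing clockwise seen from above; 1 rad drives carriage and pointer 15 mm along the lathe's -y (away from the headstock). It is a little stiff and stays where it is left.
- carriage: the dark steel carriage on the bed; origin at bench height under its middle, axes as the lathe's. 62 mm across, 25 mm either way along y, 119 mm high, tool post to 145 mm. The bare bed for the cover runs from 25 mm beyond its middle to the chuck at lathe y = +95 mm.
- pointer_tip (a point): tip of the flat brass pointer, 16 mm wide, that sticks out from the middle of the carriage's +x side over the scale ledge: 67 mm from the bed's centre line, 76 mm above the bench. Axes as the lathe's.
- index_tip (a point): tip of the index, a dark steel block 18 x 26 mm with a 16 mm wide point towards the bed, clamped on the scale ledge at a place that varies: the mark for the pointer. 71.5 mm from the bed's centre line, so the tips pass 4.5 mm apart in x; they line up when their lathe y are equal. Axes as the lathe's.
- cover: bed cover, a loose saddle (upside-down U) of bent aluminium sheet, 80 mm along its y, 42 wide along x, 51 high, sheet 3 mm: 36 wide and 48 deep inside. On top a wooden grip, 60 mm along y, 14 thick along x, from 51 to 81 mm. Origin under its centre at the skirts' lower edges, on which it stands at first. About 0.25 kg. Hung on the bed its origin is 52 mm above the bench; either way round will do.
- cover_grip (a point): middle of the cover's wooden grip, 66 mm above the cover's origin
- parts_box: open wooden box with four compartments, 80 x 80 x 35 mm high, loose; origin under its centre. It and the bed cover may swap places.
- oil_bottle: amber bottle with a black cap, 44 mm across and 85 mm high, loose; origin under its centre
- paste_jar: white jar with a steel lid, 60 mm across and 50 mm high, loose; origin under its centre
- driver: black-handled screwdriver lying flat, 150 mm long along its x, loose
- driver_block: wooden block with five upright screwdrivers, 70 x 110 x 30 mm, 120 mm high over the tools, loose; origin under its centre
- loupe: black eyeglass loupe, 38 mm across and 32 mm high, standing on its wide end, loose; origin under its centre

How it is judged:
By the outcome, as a careful person would: the job done as asked, in the order asked, and still so for the second after the job is handed in, with the robot touching nothing.
It also fails if it takes over 72 s, if anything falls off the work surface, if the arm or the gripper's body presses on something with over 40 N, if the wrist force passes 120 N, or if a joint passes its speed limit or range.

## Working session

There is one attempt and no reset: what is moved stays moved. The work goes in short steps, Python scripts to look and compute and a tool call to move; the robot and the scene stay as the last step left them, time stands still between calls to the robot, and variables do not carry over. Pictures are saved under pics/ and viewed, and the job is handed in when it is done.

Besides the shell and the picture viewer there is one more tool, called after "Emit:" as name(argument=value, ...) on one line, values as JSON. carry_out: Moves the arm, as the interface text tells. Its arguments: {"type":"object","properties":{"offset":{"type":"array"},"yaw":{"type":"array"},"grip":{"type":"number"},"newtons":{"type":"number"}},"required":["offset","yaw"]}

```bash
ls; mkdir -p pics
cat > h.py <<'E'
import numpy as np, cv2, pickle
def grab(n):
    from rig import viewer
    f=viewer.grab_frame(n); return f
def pt(f,u,v,z=None):
    K=np.array(f["mtx"],float);d=np.array(f["dist"],float);P=np.array(f["pose"],float)
    n=cv2.undistortPoints(np.array([[[u,v]]],float),K,d)[0,0]
    r=P[:3,:3]@np.array([n[0],n[1],1.]);o=P[:3,3]
    if z is None:
        return o+r*f["range_z"][int(round(v)),int(round(u))]
    return o+r*(z-o[2])/r[2]
def cloud(f):
    K=np.array(f["mtx"],float);d=np.array(f["dist"],float);P=np.array(f["pose"],float)
    h,w=f["range_z"].shape
    g=np.stack(np.meshgrid(np.arange(w),np.arange(h)),-1).reshape(-1,1,2).astype(float)
    n=cv2.undistortPoints(g,K,d)[:,0]
    c=np.c_[n,np.ones(len(n))]*f["range_z"].reshape(-1,1)
    return (c@P[:3,:3].T+P[:3,3]).reshape(h,w,3)
E
python3 - <<'E'
from h import *
from rig import telemetry,env
s=telemetry.state();print(s);print(env.grasp_offset)
for n in ["side","top","wrist"]:
    f=grab(n);cv2.imwrite(f"pics/{n}0.png",f["img"]);pickle.dump(f,open(n+"0.pkl","wb"));print(n,np.round(f["pose"],3).tolist(),np.round(f["mtx"],1).tolist())
E
```

```text
pics
{'time_s': 0.0, 'joints': array([-1.39069682,  0.60010435, -0.00255268,  1.60013912,  0.00182825,
        0.94289879, -0.07979404]), 'joint_velocities': array([ 0.00167105,  0.00203929,  0.0018932 , -0.0016272 ,  0.00024297,
       -0.0003058 , -0.00107428]), 'joint_torque': array([ 1.38678948e-03, -7.65084028e+01,  1.49799887e+00, -2.52340704e+01,
       -5.23358595e-02,  1.70919806e-02,  1.76148069e-04]), 'ee_pos': array([0.18402856, 0.70070495, 0.19387158]), 'orientation': array([[-9.67230402e-01,  2.53900163e-01, -2.36587148e-04],
       [ 2.53900223e-01,  9.67229206e-01, -1.52956715e-03],
       [-1.59523348e-04, -1.53951338e-03, -9.99998802e-01]]), 'ft_force': array([ 0.03743258, -0.52271935,  0.64822905]), 'wrist_torque': array([-0.02518841,  0.00350916,  0.01993089]), 'opening': 1.001215101904738}
0.0188
side [[-0.987, -0.121, 0.108, 0.416], [-0.161, 0.654, -0.739, 0.691], [0.018, -0.747, -0.665, 0.802], [0.0, 0.0, 0.0, 1.0]] [[379.1, 0.0, 282.8], [0.0, 379.1, 208.6], [0.0, 0.0, 1.0]]
top [[0.029, -0.994, 0.106, 0.383], [-1.0, -0.03, 0.001, -0.072], [0.002, -0.106, -0.994, 1.399], [0.0, 0.0, 0.0, 1.0]] [[493.5, 0.0, 279.0], [0.0, 493.5, 207.3], [0.0, 0.0, 1.0]]
wrist [[0.254, 0.927, 0.277, 0.106], [0.967, -0.243, -0.074, 0.721], [-0.001, 0.286, -0.958, 0.384], [0.0, 0.0, 0.0, 1.0]] [[320.0, 0.0, 279.4], [0.0, 320.0, 207.8], [0.0, 0.0, 1.0]]
```

View pics/side0.png

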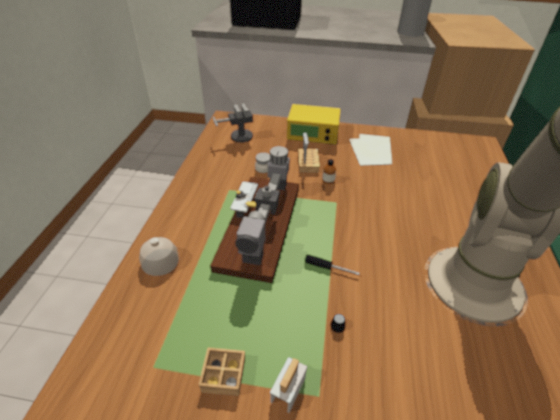

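View pics/top0.png

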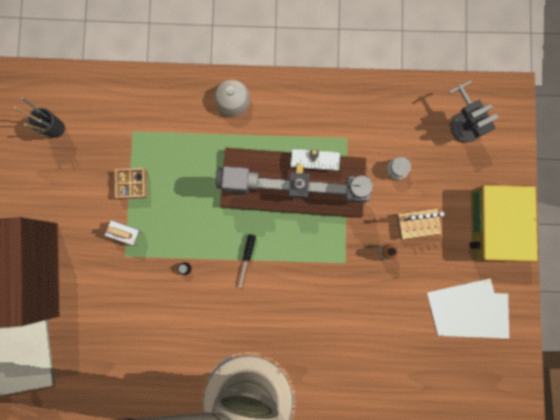

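View pics/wrist0.png

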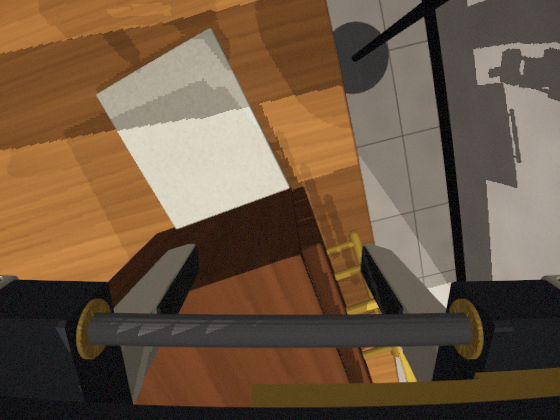

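Run:
```python
from h import *
f=pickle.load(open("top0.pkl","rb"));c=cloud(f)
img=f["img"]
def sub(u0,u1,v0,v1,s):
    cv2.imwrite(s,cv2.resize(img[v0:v1,u0:u1],None,fx=5,fy=5,interpolation=cv2.INTER_CUBIC))
sub(215,375,140,225,"pics/lathe.png"); sub(95,195,160,280,"pics/cov.png")
for n,(u,v) in dict(knob=(359,186),cov=(122,232),box=(130,183),head=(236,180),bed=(272,183),bed2=(330,186),carr=(299,190),ptr=(299,169),idx=(314,155),jar=(399,166),drv=(420,225),bot=(388,251),loupe=(184,269)).items(): print(n,np.round(c[v,u],3))
m=(c[...,2]>.155)&(c[...,2]<.175)
k,l,st,ce=cv2.connectedComponentsWithStats(m.astype(np.uint8))
for i in range(1,k):
    if st[i,4]>20: print(st[i],np.round(c[l==i].mean(0),4),np.round(c[l==i].min(0),3),np.round(c[l==i].max(0),3))
```

```text
knob [ 0.575 -0.271  0.163]
cov [0.445 0.343 0.085]
box [0.585 0.347 0.029]
head [0.583 0.041 0.147]
bed [ 0.585 -0.05   0.102]
bed2 [ 0.582 -0.205  0.098]
carr [ 0.566 -0.122  0.117]
ptr [ 0.63  -0.122  0.078]
idx [ 0.669 -0.162  0.079]
jar [ 0.652 -0.4    0.048]
drv [ 0.491 -0.463  0.029]
bot [ 0.415 -0.365  0.075]
loupe [0.351 0.184 0.033]
[216 171   6  11  39] [0.5908 0.0861 0.1575] [0.578 0.08  0.155] [0.604 0.092 0.162]
[350 176  23  22 377] [ 0.5737 -0.277   0.1648] [ 0.547 -0.304  0.156] [ 0.601 -0.249  0.173]
[ 25 218   7 107 433] [0.3376 0.5388 0.1651] [0.213 0.525 0.155] [0.47  0.553 0.175]
[232 388  35   9  67] [ 0.0689 -0.0127  0.1657] [ 0.059 -0.053  0.156] [0.073 0.029 0.175]
```

View pics/lathe.png

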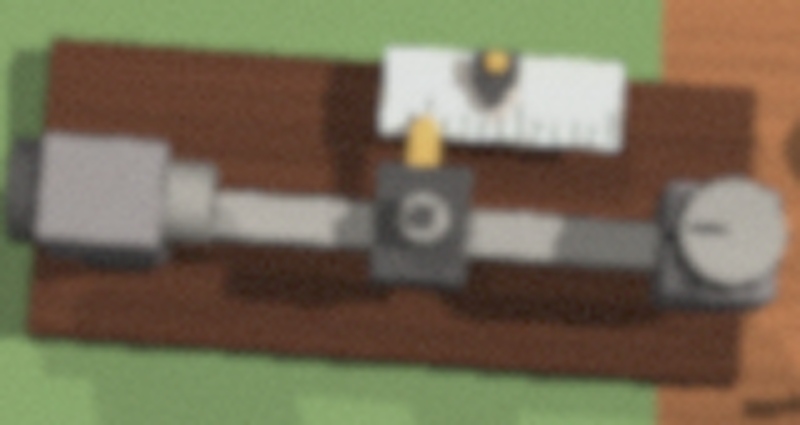

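View pics/cov.png

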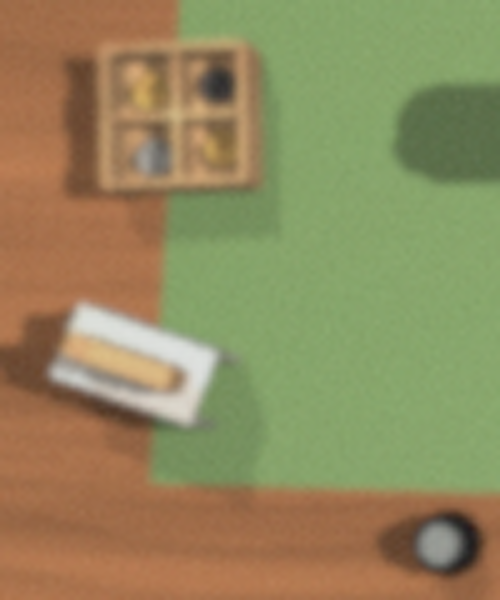

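Run:
```python
from h import *
f=pickle.load(open("top0.pkl","rb"));c=cloud(f)
# bed fit from bright/dark bar, use colour: gray low saturation vs reddish base
img=cv2.GaussianBlur(f["img"],(3,3),0);hsv=cv2.cvtColor(img,cv2.COLOR_BGR2HSV)
m=(c[...,2]>.088)&(c[...,2]<.112)&(abs(c[...,0]-.58)<.03)&(c[...,1]>-.24)&(c[...,1]<.02)&((c[...,1]>-.085)|(c[...,1]<-.155))
P=c[m];print(len(P))
cs=[]
for y in np.arange(-.235,.02,.01):
    q=P[abs(P[:,1]-y)<.005]
    if len(q)>3: cs.append((y,(q[:,0].min()+q[:,0].max())/2,np.ptp(q[:,0])))
cs=np.array(cs);print(np.round(cs,4))
a=np.polyfit(cs[:,1]*0+cs[:,0],cs[:,1],1);print("dx/dy",a, "yaw",-np.arctan(a[0]))
# base outline: brown
sub=np.zeros(img.shape[:2],np.uint8)
sub[(hsv[...,0]<15)&(hsv[...,2]<110)&(hsv[...,1]>80)]=255; sub[:145]=0;sub[222:]=0;sub[:,:215]=0;sub[:,372:]=0
pts=cv2.findNonZero(sub);r=cv2.minAreaRect(pts);print(r)
b=cv2.boxPoints(r);W=np.array([pt(f,u,v,.03) for u,v in b]);print(np.round(W,4))
for i in range(4):
    e=W[(i+1)%4]-W[i];print(np.round(np.linalg.norm(e),4),np.degrees(np.arctan2(e[1],e[0])))
for n,u,v in [("ptr",300.4,163.4),("idx",313.,161.5)]: print(n,np.round(pt(f,u,v,.076),4))
# knob circle
print("knob",np.round(pt(f,215+733/5,140+232/5,.165),4))
# cover
m=(c[...,2]>.066)&(c[...,2]<.1)&(c[...,1]>.29)&(c[...,1]<.42)&(c[...,0]>.4)&(c[...,0]<.5)
q=cv2.minAreaRect(c[m][:,:2].astype(np.float32)*1000);print("grip",q,m.sum(),c[m][:,2].mean())
m=(c[...,2]>.04)&(c[...,2]<.1)&(c[...,1]>.29)&(c[...,1]<.42)&(c[...,0]>.38)&(c[...,0]<.5)
q=cv2.minAreaRect(c[m][:,:2].astype(np.float32)*1000);print("cover",q)
```

```text
569
[[-0.235   0.575   0.0225]
 [-0.225   0.5762  0.0242]
 [-0.215   0.5764  0.0235]
 [-0.205   0.5767  0.0215]
 [-0.195   0.5782  0.0251]
 [-0.185   0.578   0.0242]
 [-0.175   0.5781  0.0237]
 [-0.165   0.5784  0.0218]
 [-0.155   0.5781  0.0211]
 [-0.085   0.5831  0.0238]
 [-0.075   0.5834  0.0243]
 [-0.065   0.5826  0.0229]
 [-0.055   0.583   0.0219]
 [-0.045   0.5843  0.0242]
 [-0.035   0.5846  0.0239]
 [-0.025   0.5849  0.0213]
 [-0.015   0.5846  0.0221]
 [ 0.015   0.5627  0.0069]]
dx/dy [0.01729826 0.58139431] yaw -0.017296530713341574
((298.6960754394531, 182.95703125), (151.8452911376953, 61.63095474243164), 6.072456359863281)
[[ 0.5285  0.094   0.03  ]
 [ 0.703   0.0828  0.03  ]
 [ 0.6696 -0.3438  0.03  ]
 [ 0.4961 -0.3273  0.03  ]]
0.1749 -3.6604943834168666
0.4279 -94.48441580683263
0.1743 174.55932382889608
0.4225 85.60024510346584
ptr [ 0.6454 -0.1255  0.076 ]
idx [ 0.6517 -0.1596  0.076 ]
knob [ 0.5734 -0.2777  0.165 ]
grip ((444.6341857910156, 353.7988586425781), (59.62038040161133, 13.826932907104492), 72.37117767333984) 129 0.07962871768435814
cover ((444.778076171875, 355.1338195800781), (81.5539321899414, 42.04645919799805), 71.98224639892578)
```

Emit:
carry_out(offset=[[-2.9, -2.19, -0.8], [-2.9, -2.19, -0.8], [-2.9, -2.19, -0.8], [-2.9, -2.19, -0.8], [-2.9, -2.19, -0.8], [-2.9, -2.19, -0.8], [-2.9, -2.19, -0.8], [-2.9, -2.19, -0.8], [-2.9, -2.19, -0.8], [-2.9, -2.19, -0.8], [-2.9, -2.19, -0.8], [-2.9, -2.19, -0.8], [-2.9, -2.19, -0.8], [-2.9, -2.19, -0.8]], yaw=[0, 0, 0, 0, 0, 0, 0, 0, 0, 0, 0, 0, 0, 0], grip=1)

```text
time_s: 1.32
ee_pos: [0.4997, 0.2999, 0.3071]
orientation: [[-0.967, 0.254, -0.0], [0.254, 0.967, -0.0], [0.0, -0.0, -1.0]]
ft_force: [0.3, 0.7, 0.4]
opening: 1.001
```

```bash
cat >> h.py <<'E'
def plan(x,y,z,phi=None):
    from rig import telemetry
    s=telemetry.state();R=s["orientation"];p=s["ee_pos"]
    d=R.T@(np.array([x,y,z])-p)*100
    ph=np.degrees(np.arctan2(R[1,0],R[0,0]))
    print("t",round(s["time_s"],2),"p",np.round(p,4),"phi",round(ph,2),"q",np.round(s["joints"],2),"F",np.round(s["ft_force"],1),"open",round(s["opening"],3))
    n=np.linalg.norm(d);print("tool delta cm",np.round(d,2),"n rows at 4cm",n/4, "yaw needed (rad)",None if phi is None else np.round(-np.radians((phi-ph+180)%360-180),3))
E
python3 -c "
from h import *
plan(.5735,-.2775,.25,90)"
```

```text
t 1.32 p [0.4997 0.2999 0.3071] phi 165.29 q [-0.69  0.32  0.07  1.8  -0.03  1.03  0.7 ] F [0.3 0.7 0.4] open 1.001
tool delta cm [-21.8  -53.97   5.71] n rows at 4cm 14.621824667746742 yaw needed (rad) 1.314
```

Emit:
carry_out(offset=[[-1.42, -3.42, 0.0], [-1.42, -3.42, 0.0], [-1.42, -3.42, 0.0], [-1.42, -3.42, 0.0], [-1.42, -3.42, 0.0], [-1.42, -3.42, 0.0], [-1.42, -3.42, 0.0], [-1.42, -3.42, 0.0], [-1.42, -3.42, 0.0], [-1.42, -3.42, 0.0], [-1.42, -3.42, 0.0], [-1.42, -3.42, 0.0], [0, 0, 0]], yaw=[0, 0, 0, 0, 0, 0, 0, 0, 0, 0, 0, 0, 0])

```text
time_s: 2.4
ee_pos: [0.5591, -0.1469, 0.3068]
orientation: [[-0.965, 0.262, 0.0], [0.262, 0.965, -0.004], [-0.001, -0.004, -1.0]]
ft_force: [-0.0, -1.1, 0.1]
opening: 0.996
```

```bash
python3 -c "
from h import *
plan(.5735,-.2775,.135,165)
f=grab('wrist');cv2.imwrite('pics/w1.png',f['img']);pickle.dump(f,open('w1.pkl','wb'))"
```

```text
t 2.4 p [ 0.5591 -0.1469  0.3068] phi 164.79 q [-0.03  0.31  0.25  1.82 -0.08  1.02  1.56] F [-0.  -1.1  0.1] open 0.996
tool delta cm [ -4.8  -12.16  17.23] n rows at 4cm 5.407203639517787 yaw needed (rad) -0.004
```

View pics/w1.png

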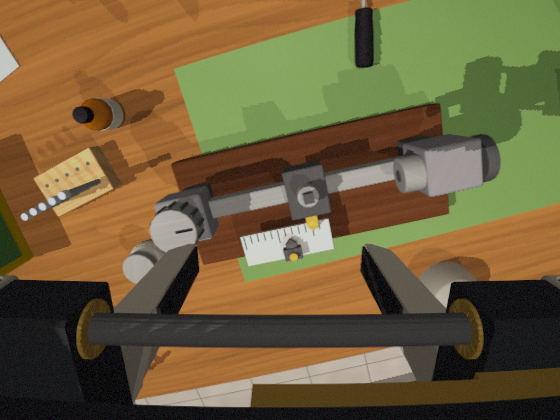

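```bash
python3 -c "
from h import *
f=pickle.load(open('w1.pkl','rb'))
cv2.imwrite('pics/w1z.png',cv2.resize(f['img'][195:275,235:345],None,fx=7,fy=7,interpolation=cv2.INTER_CUBIC))
cv2.imwrite('pics/w1k.png',cv2.resize(f['img'][185:255,140:230],None,fx=7,fy=7,interpolation=cv2.INTER_CUBIC))
"
```

```text
(no output)
```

View pics/w1z.png

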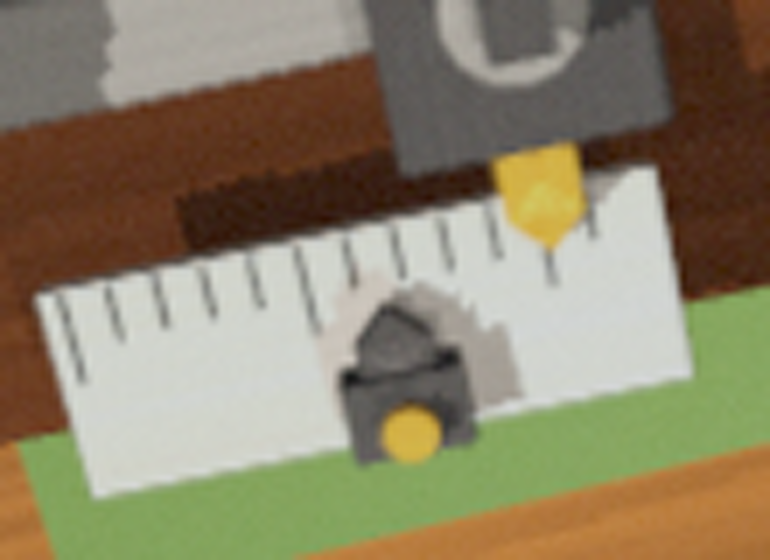

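View pics/w1k.png

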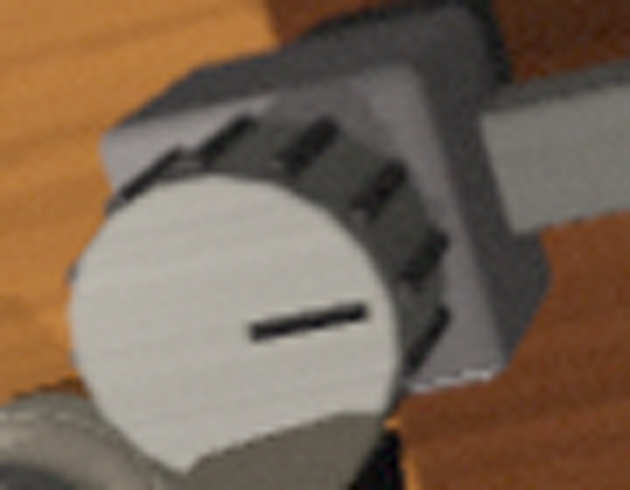

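```bash
cat >> h.py <<'E'
YL=np.array([.0465,.9989]);XL=np.array([.9989,-.0465]);OL=np.array([.5735,-.2775])+.170*YL
def lat(p): d=np.asarray(p)[:2]-OL; return np.round([d@XL*1000,d@YL*1000],2)
E
python3 -c "
from h import *
f=pickle.load(open('w1.pkl','rb'))
c=cloud(f)
for n,u,v,z in [('p',313.4,230.7,.076),('i',290.9,238.6,.076),('i',290.9,238.6,.079),('k',173.6,232.9,.165)]:
  p=pt(f,u,v,z);print(n,np.round(p,4),lat(p))
print(c[242:252:2,292,2],c[225,312],c[239:243,291,2])
m=(c[...,2]>.159)&(c[...,2]<.17)&(c[...,1]<-.2); q=c[m];print(len(q),q.min(0),q.max(0))
"
```

```text
p [ 0.6471 -0.1226  0.076 ] [ 66.3 -11.8]
i [ 0.6504 -0.156   0.076 ] [ 71.12 -45.09]
i [ 0.6491 -0.1558  0.079 ] [ 69.9  -44.93]
k [ 0.5739 -0.2743  0.165 ] [   0.22 -166.8 ]
[0.07603645 0.07618384 0.07497845 0.07718437 0.07734253] [ 0.63842621 -0.12246877  0.07569026] [0.07256349 0.0745159  0.0753115  0.07654902]
1608 [ 0.54404248 -0.30549412  0.15901164] [ 0.59398574 -0.24724955  0.1673337 ]
```

Emit:
carry_out(offset=[[-1.2, -3.02, 1.2], [-1.2, -3.02, 1.2], [-1.2, -3.02, 1.2], [-1.2, -3.02, 1.2], [0, 0, 0], [0, 0, 0]], yaw=[0, 0, 0, 0, 0, 0])

```text
time_s: 2.95
ee_pos: [0.5747, -0.2681, 0.2576]
orientation: [[-0.967, 0.256, -0.002], [0.256, 0.967, 0.001], [0.002, 0.0, -1.0]]
ft_force: [-0.9, 0.2, 0.3]
opening: 1.003
```

```bash
python3 -c "
from h import *
plan(.5737,-.276,.138,165)"
```

```text
t 2.95 p [ 0.5747 -0.2681  0.2576] phi 165.17 q [ 0.17  0.44  0.26  1.76 -0.13  0.97  1.79] F [-0.9  0.2  0.3] open 1.003
tool delta cm [-0.13 -0.79 11.96] n rows at 4cm 2.9957493574282887 yaw needed (rad) 0.003
```

Emit:
carry_out(offset=[[-0.1, -0.8, 2.0], [0, 0, 2.5], [0, 0, 2.5], [0, 0, 2.5], [0, 0, 2.5], [0, 0, 0], [0, 0, 0], [0, 0, 0]], yaw=[0, 0, 0, 0, 0, 0, 0, 0])

```text
time_s: 3.62
ee_pos: [0.5753, -0.2747, 0.1403]
orientation: [[-0.968, 0.253, 0.002], [0.253, 0.968, -0.0], [-0.002, 0.0, -1.0]]
ft_force: [-0.5, -0.0, 0.6]
opening: 0.998
```

```bash
python3 -c "
from h import *
plan(.5737,-.276,.138,165)
f=grab('wrist');cv2.imwrite('pics/w2.png',f['img']);pickle.dump(f,open('w2.pkl','wb'))"
```

```text
t 3.62 p [ 0.5753 -0.2747  0.1403] phi 165.37 q [ 0.21  0.56  0.22  1.87 -0.18  0.73  1.85] F [-0.5 -0.   0.6] open 0.998
tool delta cm [ 0.12 -0.17  0.23] n rows at 4cm 0.07670801274869857 yaw needed (rad) 0.006
```

View pics/w2.png

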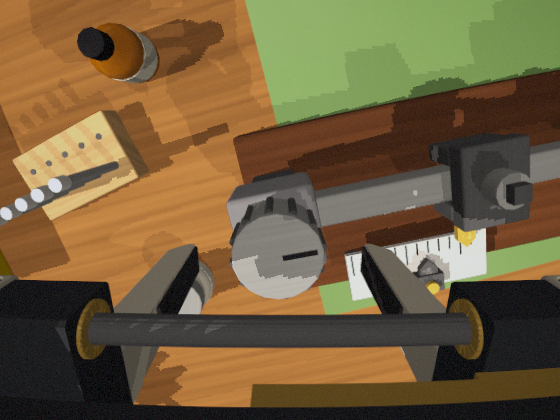

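```bash
python3 -c "
from h import *
f=pickle.load(open('w2.pkl','rb'))
c=cloud(f);m=(c[...,2]>.1615)&(c[...,2]<.169);m[:200]=0;m[300:]=0;m[:,:225]=0;m[:,330:]=0
ys,xs=np.nonzero(m);print(xs.min(),xs.max(),ys.min(),ys.max())
(cx,cy),r=cv2.minEnclosingCircle(c[m][:,:2].astype(np.float32));print(cx,cy,r)
u0=[(279,258)]
print(pt(f,279,257,.165))
cv2.imwrite('pics/w2k.png',cv2.resize(f['img'][180:310,215:345],None,fx=5,fy=5,interpolation=cv2.INTER_CUBIC))
"
```

```text
230 326 209 298
0.5732023119926453 -0.27565112709999084 0.028704430907964706
[ 0.57254238 -0.27469813  0.165     ]
```

View pics/w2k.png

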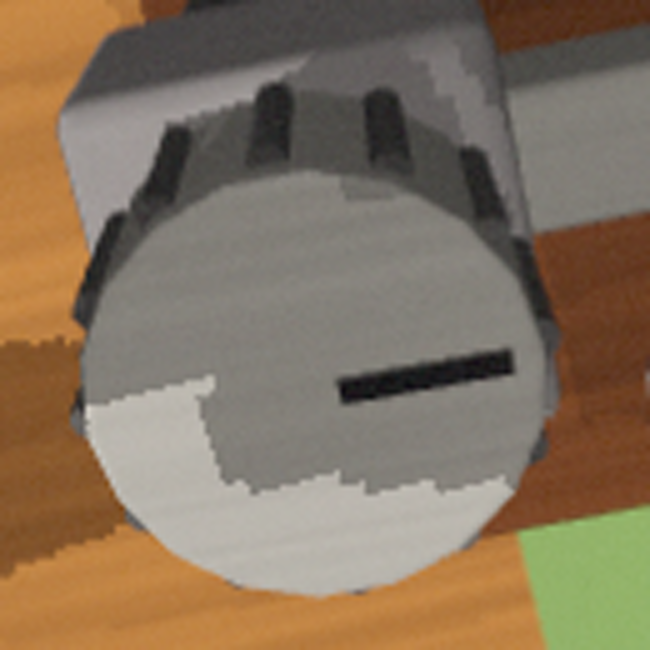

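Emit:
carry_out(offset=[[0.2, -0.05, 0.1], [0, 0, 0], [0, 0, 0], [0, 0, 0], [0, 0, 0], [0, 0, 0], [0, 0, 0], [0, 0, 0], [0, 0, 0], [0, 0, 0]], yaw=[0, 0, 0, 0, 0, 0, 0, 0, 0, 0], grip=-1, newtons=30)

```text
time_s: 4.5
ee_pos: [0.5723, -0.2753, 0.1378]
orientation: [[-0.967, 0.254, 0.0], [0.254, 0.967, 0.0], [-0.0, 0.0, -1.0]]
ft_force: [0.7, 1.9, 2.5]
opening: 0.562
```

```bash
python3 -c "
from h import *
plan(.5737,-.276,.138,165)"
```

```text
t 4.5 p [ 0.5723 -0.2753  0.1378] phi 165.3 q [ 0.21  0.56  0.22  1.88 -0.18  0.72  1.85] F [0.7 1.9 2.5] open 0.562
tool delta cm [-0.15 -0.03 -0.02] n rows at 4cm 0.03835687372252913 yaw needed (rad) 0.005
```

Emit:
carry_out(offset=[[0, 0, 0], [0, 0, 0], [0, 0, 0], [0, 0, 0], [0, 0, 0], [0, 0, 0], [0, 0, 0], [0, 0, 0], [0, 0, 0], [0, 0, 0], [0, 0, 0], [0, 0, 0]], yaw=[0.1, 0.1, 0.1, 0.1, 0.1, 0.1, 0.1, 0.1, 0.1, 0.1, 0, 0])

```text
time_s: 5.5
ee_pos: [0.5738, -0.2737, 0.1378]
orientation: [[-0.31, 0.951, 0.002], [0.951, 0.31, 0.002], [0.001, 0.002, -1.0]]
ft_force: [4.0, 6.6, 1.4]
opening: 0.565
```

```bash
python3 -c "
from h import *
plan(.5737,-.276,.138,165)
f=grab('top');cv2.imwrite('pics/t3.png',cv2.resize(f['img'][140:225,215:375],None,fx=5,fy=5,interpolation=cv2.INTER_CUBIC));pickle.dump(f,open('t3.pkl','wb'))
f=grab('wrist');cv2.imwrite('pics/w3.png',f['img']);pickle.dump(f,open('w3.pkl','wb'))
"
```

```text
t 5.5 p [ 0.5738 -0.2737  0.1378] phi 108.05 q [ 0.03  0.61  0.51  1.89 -0.42  0.76  1.09] F [4.  6.6 1.4] open 0.565
tool delta cm [-0.21 -0.08 -0.02] n rows at 4cm 0.05783746547497104 yaw needed (rad) -0.994
```

View pics/t3.png

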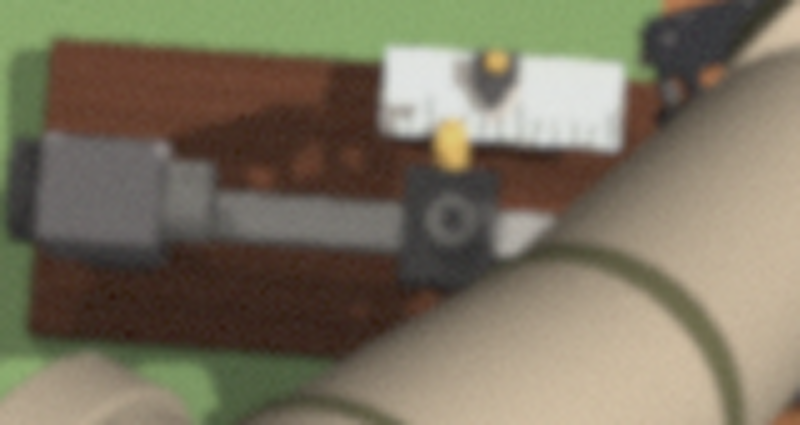

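View pics/w3.png

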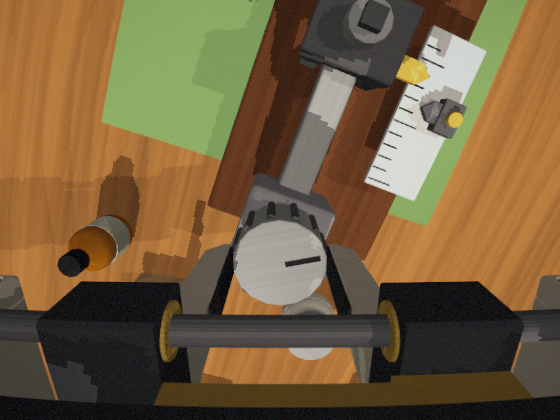

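```bash
cat >> h.py <<'E'
def meas(f,P,I):
    a=lat(pt(f,*P,.076));b=lat(pt(f,*I,.076));print("ptr",a,"idx",b,"remaining mm",a[1]-b[1],"rad",(a[1]-b[1])/15)
def crop(f,u0,v0,w,h,k,n): cv2.imwrite(n,cv2.resize(f["img"][v0:v0+h,u0:u0+w],None,fx=k,fy=k,interpolation=cv2.INTER_CUBIC))
E
python3 -c "
from h import *
f=pickle.load(open('w3.pkl','rb'));crop(f,385,45,90,100,6,'pics/w3z.png')"
```

```text
(no output)
```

View pics/w3z.png

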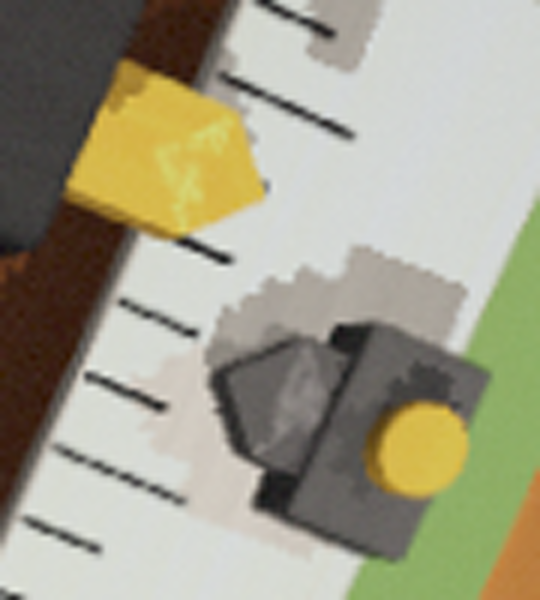

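```bash
python3 -c "
from h import *
f=pickle.load(open('w3.pkl','rb'));meas(f,(429,77.2),(420.7,108.2))
f=pickle.load(open('w1.pkl','rb'));meas(f,(313.4,230.7),(290.9,238.6))
"
```

```text
ptr [ 66.2  -26.73] idx [ 70.45 -49.31] remaining mm 22.580000000000002 rad 1.5053333333333334
ptr [ 66.3 -11.8] idx [ 71.12 -45.09] remaining mm 33.290000000000006 rad 2.2193333333333336
```

```bash
python3 -c "
from h import *
f=pickle.load(open('w3.pkl','rb'));c=cloud(f)
for u,v in [(423,108),(425,106),(428,108),(432,110),(430,115),(440,113),(450,125),(460,120),(415,75),(424,78),(410,120),(395,150)]: print(u,v,np.round(c[v,u],4),lat(c[v,u]))
f=pickle.load(open('w1.pkl','rb'));c=cloud(f)
for u,v in [(291,241),(292,244),(293,250),(312,225),(313,228),(270,240),(300,250)]: print(u,v,np.round(c[v,u],4),lat(c[v,u]))
"
```

```text
423 108 [ 0.6512 -0.1595  0.0759] [ 72.11 -48.48]
425 106 [ 0.6519 -0.1577  0.0763] [ 72.71 -46.66]
428 108 [ 0.6548 -0.1582  0.0761] [ 75.67 -47.06]
432 110 [ 0.6584 -0.1585  0.0762] [ 79.26 -47.22]
430 115 [ 0.6584 -0.1625  0.0764] [ 79.44 -51.17]
440 113 [ 0.6651 -0.1586  0.0767] [ 85.96 -46.95]
450 125 [ 0.6733 -0.165   0.083 ] [ 94.5 -53. ]
460 120 [ 0.679  -0.1591  0.0833] [ 99.87 -46.86]
415 75 [ 0.6359 -0.1394  0.0749] [ 55.9 -29.1]
424 78 [ 0.6429 -0.1393  0.076 ] [ 62.88 -28.7 ]
410 120 [ 0.6493 -0.1699  0.0653] [ 70.7  -58.95]
395 150 [ 0.6472 -0.1959  0.0653] [ 69.82 -85.03]
291 241 [ 0.6542 -0.1569  0.0753] [ 75.02 -45.75]
292 244 [ 0.6587 -0.1566  0.0762] [ 79.47 -45.26]
293 250 [ 0.6674 -0.1574  0.0777] [ 88.2  -45.69]
312 225 [ 0.6384 -0.1225  0.0757] [ 57.65 -12.11]
313 228 [ 0.6429 -0.1222  0.0764] [ 62.06 -11.6 ]
270 240 [ 0.6485 -0.1865  0.0662] [ 70.71 -75.64]
300 250 [ 0.6697 -0.1478  0.0783] [ 90.07 -35.94]
```

```bash
python3 -c "
from h import *
for n in ['w1','w2','w3']:
  f=pickle.load(open(n+'.pkl','rb'));g=cv2.cvtColor(f['img'],cv2.COLOR_BGR2GRAY)
  c=cloud(f);m=((c[...,2]>.160)&(c[...,2]<.170)&(abs(c[...,0]-.573)<.024)&(abs(c[...,1]+.275)<.024)&(g<60)).astype(np.uint8)
  k,l,st,ce=cv2.connectedComponentsWithStats(m);i=1+st[1:,4].argmax();(ys,xs)=np.nonzero(l==i)
  W=np.array([pt(f,u,v,.165)[:2] for u,v in zip(xs,ys)]);mu=W.mean(0);_,_,V=np.linalg.svd(W-mu);d=V[0]*np.sign(V[0]@(mu-[.573,-.275]))
  print(n,len(xs),mu,np.degrees(np.arctan2(d[1],d[0])), np.degrees(np.arctan2(*(mu-[.573,-.275])[::-1])))
"
```

```text
w1 25 [ 0.57418533 -0.26232518] 86.64436605721728 84.65734524643662
w2 157 [ 0.57427631 -0.26314674] 86.64572960399515 83.85429461054372
w3 149 [ 0.58460646 -0.2698737 ] 28.818927794114202 23.829942164246688
```

```bash
python3 -c "
from h import *
f=pickle.load(open('w3.pkl','rb'))
g=lambda x,y:(x/6+385,y/6+45)
for n,p in dict(t11=(220,75),t8=(122,300),t7=(88,375),t6=(55,448)).items(): print('w3',n,lat(pt(f,*g(*p),.066)))
f=pickle.load(open('w1.pkl','rb'))
g=lambda x,y:(x/7+235,y/7+195)
for n,p in dict(t1=(60,295),t6=(297,247),t7=(345,240),t8=(392,228),t10=(488,208),c1=(38,295),c2=(655,168),c3=(690,375)).items(): print('w1',n,lat(pt(f,*g(*p),.066)))
f=pickle.load(open('w3.pkl','rb'));crop(f,360,20,130,190,3.1,'pics/w3s.png')
f=pickle.load(open('w2.pkl','rb'));crop(f,340,215,155,95,5,'pics/w2s.png')
"
```

```text
w3 t11 [ 58.12 -13.38]
w3 t8 [ 58.37 -43.18]
w3 t7 [ 58.33 -53.42]
w3 t6 [ 58.3  -63.53]
w1 t1 [  58.21 -112.01]
w1 t6 [ 58.44 -61.85]
w1 t7 [ 59.07 -51.92]
w1 t8 [ 58.59 -41.98]
w1 t10 [ 58.59 -21.96]
w1 c1 [  57.23 -116.46]
w1 c2 [57.49 12.84]
w1 c3 [104.14  12.12]
```

View pics/w2s.png

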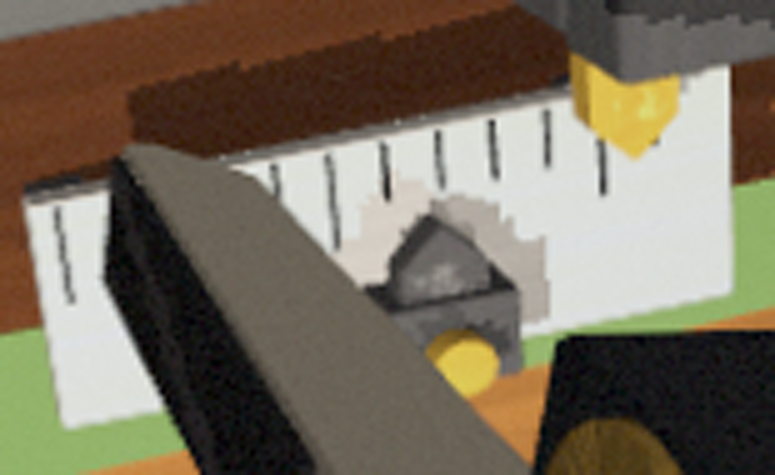

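View pics/w3s.png

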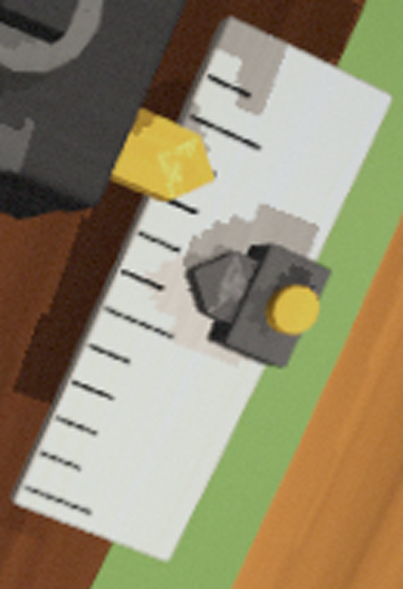

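```bash
python3 -c "
from h import *
f=pickle.load(open('w2.pkl','rb'));meas(f,(467,246.6),(426,257.8))
g=lambda x,y:(x/5+340,y/5+215)
for n,p in dict(t1=(57,208),t6=(328,158),t7=(382,143),t8=(437,132),t9=(492,122),t10=(546,112)).items(): print('w2',n,lat(pt(f,*g(*p),.066)))
"
```

```text
ptr [ 66.05 -12.04] idx [ 68.78 -49.3 ] remaining mm 37.26 rad 2.484
w2 t1 [  58.46 -112.78]
w2 t6 [ 59.22 -63.05]
w2 t7 [ 58.41 -53.04]
w2 t8 [ 58.43 -42.9 ]
w2 t9 [ 58.67 -32.76]
w2 t10 [ 58.88 -22.76]
```

Emit:
carry_out(offset=[[0, 0, 0], [0, 0, 0], [0, 0, 0], [0, 0, 0], [0, 0, 0], [0, 0, 0], [0, 0, 0], [0, 0, 0], [0, 0, 0], [0, 0, 0], [0, 0, 0], [0, 0, 0], [0, 0, 0], [0, 0, 0], [0, 0, 0]], yaw=[0.1, 0.1, 0.1, 0.1, 0.1, 0.1, 0.1, 0.1, 0.1, 0.1, 0.1, 0.1, 0.1, 0, 0])

```text
time_s: 6.85
ee_pos: [0.5765, -0.2747, 0.1379]
orientation: [[0.833, 0.554, 0.005], [0.554, -0.833, -0.001], [0.004, 0.004, -1.0]]
ft_force: [12.6, 1.3, -3.6]
opening: 0.565
```

```bash
python3 -c "
from h import *
plan(.5737,-.276,.138,165)
f=grab('top');pickle.dump(f,open('t4.pkl','wb'));crop(f,285,140,70,60,10,'pics/t4.png')
f=grab('wrist');cv2.imwrite('pics/w4.png',f['img']);pickle.dump(f,open('w4.pkl','wb'))
"
```

```text
t 6.85 p [ 0.5765 -0.2747  0.1379] phi 33.61 q [-0.18  0.72  0.89  1.9  -0.73  0.88  0.1 ] F [12.6  1.3 -3.6] open 0.565
tool delta cm [-0.31 -0.05 -0.01] n rows at 4cm 0.07731136294963366 yaw needed (rad) -2.293
```

View pics/t4.png

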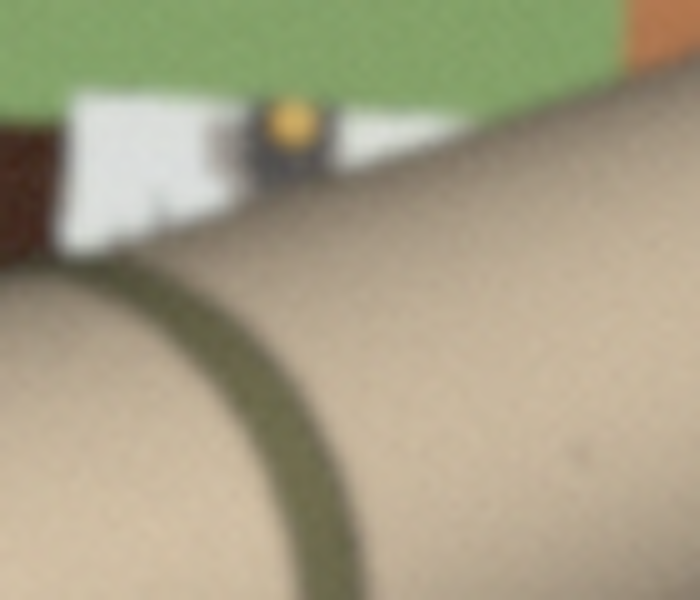

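View pics/w4.png

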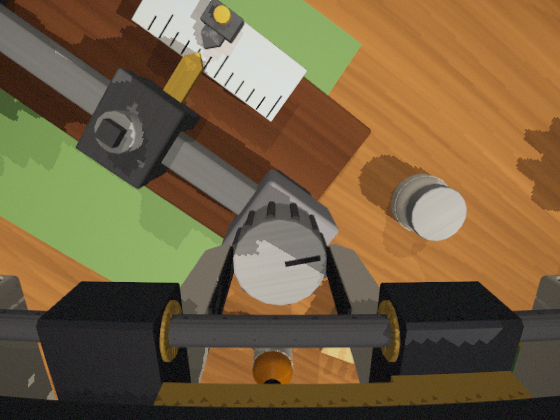

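```bash
python3 -c "
from h import *
f=pickle.load(open('w4.pkl','rb'));crop(f,160,0,90,80,8,'pics/w4z.png')"
```

```text
(no output)
```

View pics/w4z.png

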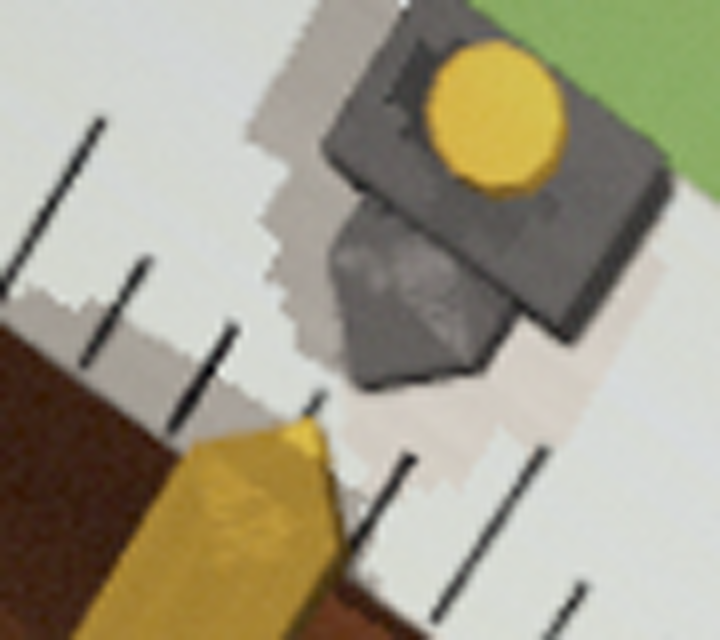

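```bash
python3 -c "
from h import *
f=pickle.load(open('w4.pkl','rb'));meas(f,(160+315/8,420/8),(160+362/8,388/8))
g=lambda x,y:(x/8+160,y/8)
for n,p in dict(t11=(5,295),t6=(435,620)).items(): print(n,lat(pt(f,*g(*p),.066)))"
```

```text
ptr [ 66.46 -47.39] idx [ 71.26 -49.39] remaining mm 2.0 rad 0.13333333333333333
t11 [ 58.8  -14.28]
t6 [ 58.14 -63.86]
```

Emit:
carry_out(offset=[[0, 0, 0], [0, 0, 0], [0, 0, 0], [0, 0, 0], [0, 0, 0], [0, 0, 0]], yaw=[0.065, 0.065, 0, 0, 0, 0])

```text
time_s: 7.45
ee_pos: [0.5767, -0.2749, 0.1379]
orientation: [[0.897, 0.441, 0.006], [0.441, -0.897, -0.001], [0.005, 0.003, -1.0]]
ft_force: [12.4, 1.8, -4.6]
opening: 0.562
```

```bash
python3 -c "
from h import *
plan(.5737,-.276,.138,165)
f=grab('wrist');pickle.dump(f,open('w5.pkl','wb'));crop(f,140,0,110,80,7,'pics/w5z.png')
"
```

```text
t 7.45 p [ 0.5767 -0.2749  0.1379] phi 26.19 q [-0.19  0.74  0.92  1.9  -0.76  0.9  -0.  ] F [12.4  1.8 -4.6] open 0.562
tool delta cm [-0.31 -0.03 -0.01] n rows at 4cm 0.07848795773215494 yaw needed (rad) -2.423
```

View pics/w5z.png

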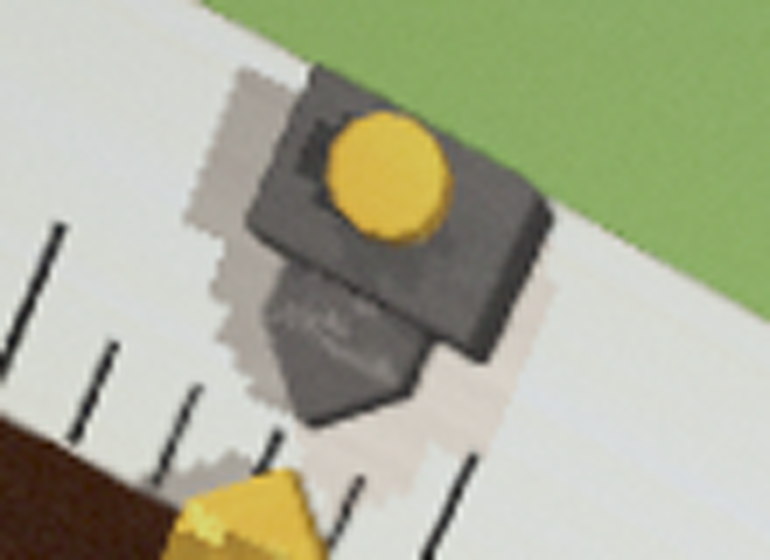

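```bash
python3 -c "
from h import *
f=pickle.load(open('w5.pkl','rb'));meas(f,(140+291/7,469/7),(140+314/7,425/7))"
```

```text
ptr [ 66.37 -49.64] idx [ 71.49 -49.94] remaining mm 0.29999999999999716 rad 0.01999999999999981
```

Emit:
carry_out(offset=[[0, 0, 0], [0, 0, 0], [0, 0, 0], [0, 0, 0], [0, 0, 0], [0, 0, 0], [0, 0, 0]], yaw=[0, 0, 0, 0, 0, 0, 0], grip=1)

```text
time_s: 8.08
ee_pos: [0.572, -0.2758, 0.1378]
orientation: [[0.898, 0.439, -0.0], [0.439, -0.898, -0.0], [-0.0, -0.0, -1.0]]
ft_force: [0.1, 0.1, 0.3]
opening: 0.985
```

```bash
python3 -c "
from h import *
plan(.6,-.2,.30,26.2)
f=grab('wrist');pickle.dump(f,open('w6.pkl','wb'));crop(f,140,0,110,80,7,'pics/w6z.png')
"
```

```text
t 8.08 p [ 0.572  -0.2758  0.1378] phi 26.04 q [-0.19  0.74  0.92  1.9  -0.76  0.9  -0.  ] F [0.1 0.1 0.3] open 0.985
tool delta cm [  5.84  -5.58 -16.23] n rows at 4cm 4.5310879764394825 yaw needed (rad) -0.003
```

View pics/w6z.png

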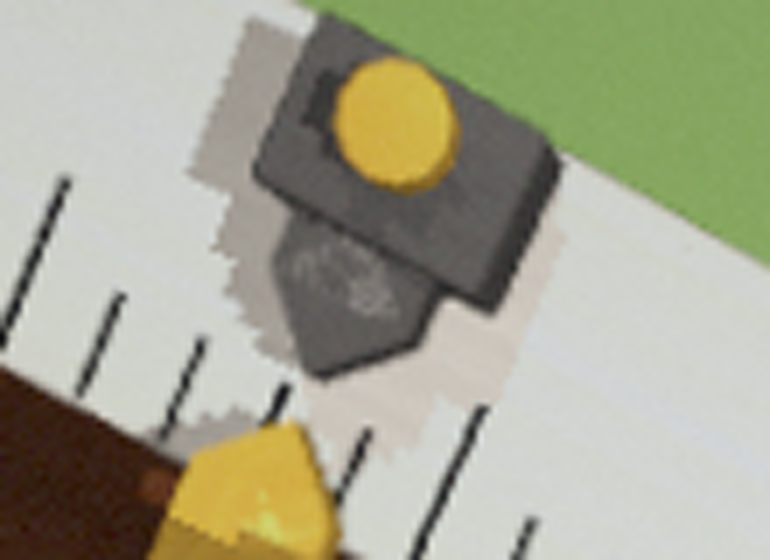

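Emit:
carry_out(offset=[[0, 0, -3.0], [0, 0, -3.5], [0, 0, -3.5], [0, 0, -3.5], [2.58, -2.65, 0], [2.58, -2.65, 0], [2.58, -2.65, 0], [2.58, -2.65, 0], [2.58, -2.65, 0], [0, 0, 0], [0, 0, 0], [0, 0, 0], [0, 0, 0], [0, 0, 0], [0, 0, 0], [0, 0, 0], [0, 0, 0], [0, 0, 0], [0, 0, 0]], yaw=[0, 0, 0, 0, 0, 0, 0, 0, 0, -0.1, -0.1, -0.1, -0.1, -0.1, -0.1, -0.1, -0.1, 0, 0])

```text
time_s: 9.72
ee_pos: [0.6297, -0.1002, 0.2729]
orientation: [[0.314, 0.949, 0.0], [0.949, -0.314, 0.001], [0.001, 0.0, -1.0]]
ft_force: [0.3, -0.2, 0.2]
opening: 0.998
```

```bash
python3 -c "
from h import *
plan(.4446,.354,.20,72.2)
f=grab('wrist');pickle.dump(f,open('w7.pkl','wb'));cv2.imwrite('pics/w7.png',f['img'])
f=grab('top');pickle.dump(f,open('t7.pkl','wb'));crop(f,285,140,70,60,10,'pics/t7.png')
"
```

```text
t 9.72 p [ 0.6297 -0.1002  0.2729] phi 71.7 q [-0.48  0.54  0.87  1.76 -0.47  1.07  0.23] F [ 0.3 -0.2  0.2] open 0.998
tool delta cm [ 37.3  -31.83   7.31] n rows at 4cm 12.39566192277592 yaw needed (rad) -0.009
```

View pics/w7.png

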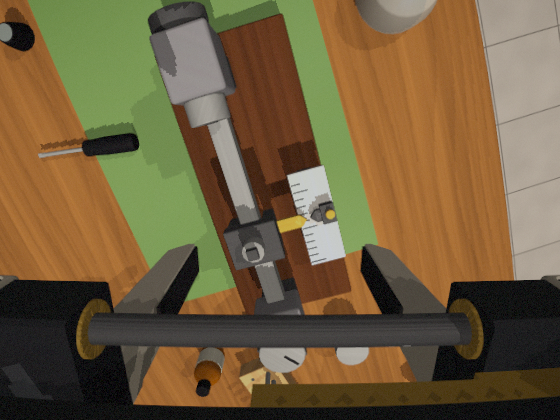

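View pics/t7.png

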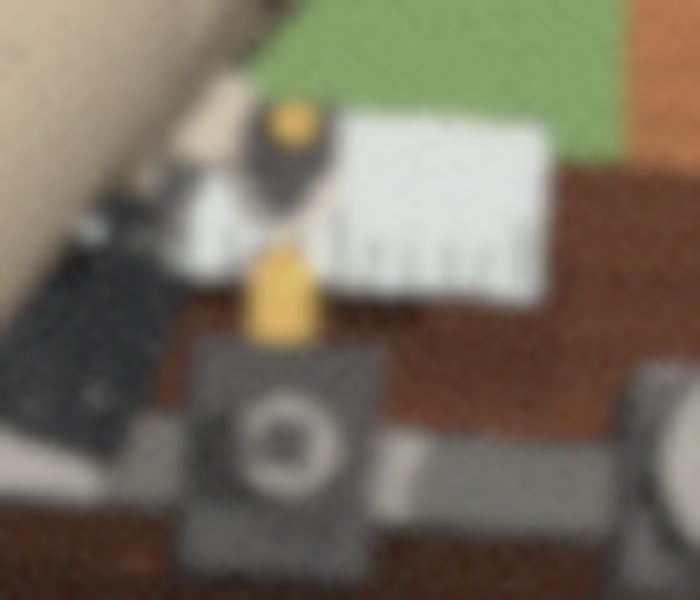

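```bash
python3 -c "
from h import *
f=pickle.load(open('w7.pkl','rb'));crop(f,270,160,90,75,8,'pics/w7z.png')
crop(f,190,80,80,190,3,'pics/w7b.png')"
```

```text
(no output)
```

View pics/w7z.png

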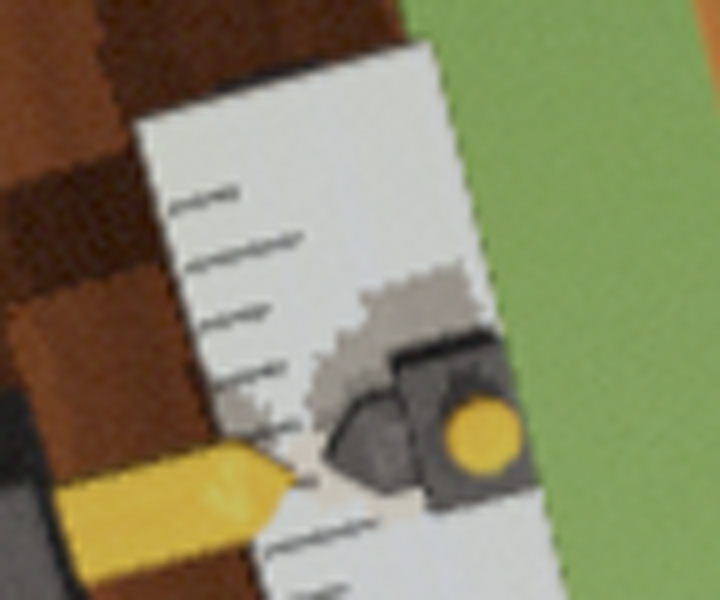

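Emit:
carry_out(offset=[[-3.2, 0.88, 1.0], [-3.2, 0.88, 1.0], [-3.2, 0.88, 2.0], [-3.2, 0.88, 2.5], [0, 0, 2.5], [0, 0, 0], [0, 0, 0], [0, 0, 0]], yaw=[0, 0, 0, 0, 0, 0, 0, 0])

```text
time_s: 10.48
ee_pos: [0.6243, -0.2317, 0.1836]
orientation: [[0.31, 0.951, 0.001], [0.951, -0.31, 0.0], [0.0, 0.001, -1.0]]
ft_force: [-0.6, -0.1, 0.7]
opening: 1.003
```

```bash
python3 -c "
from h import *
plan(.4446,.354,.20,72.2)
f=grab('wrist');pickle.dump(f,open('w8.pkl','wb'));cv2.imwrite('pics/w8.png',f['img']);print(f['pose'][:3,3],lat(f['pose'][:3,3]))
"
```

```text
t 10.48 p [ 0.6243 -0.2317  0.1836] phi 71.92 q [-0.2   0.65  0.77  1.79 -0.55  0.94  0.5 ] F [-0.6 -0.1  0.7] open 1.003
tool delta cm [ 50.1  -35.26  -1.65] n rows at 4cm 15.321436754319206 yaw needed (rad) -0.005
[ 0.64766096 -0.15604102  0.37344782] [ 68.43 -45.22]
```

View pics/w8.png

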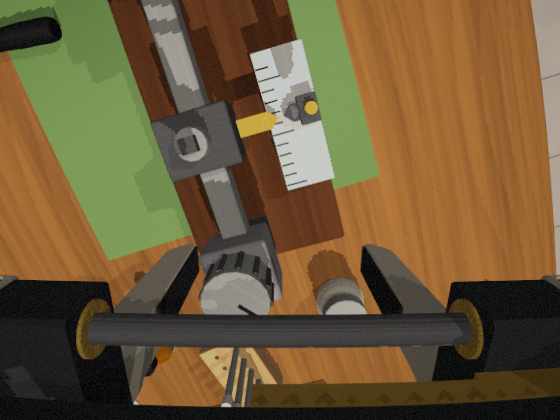

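```bash
python3 -c "
from h import *
f=pickle.load(open('w8.pkl','rb'));crop(f,235,75,95,75,8,'pics/w8z.png')"
```

```text
(no output)
```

View pics/w8z.png

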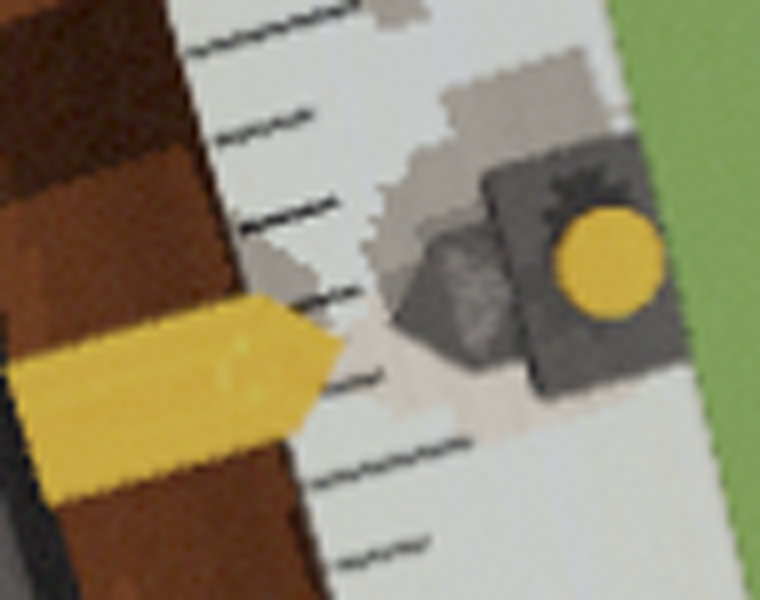

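```bash
python3 -c "
from h import *
def ray(f,u,v):
    a=pt(f,u,v,.2);b=pt(f,u,v,.0);return a,(b-a)/np.linalg.norm(b-a)
def tri(rs):
    A=sum(np.eye(3)-np.outer(d,d) for _,d in rs);b=sum((np.eye(3)-np.outer(d,d))@a for a,d in rs);return np.linalg.solve(A,b)
L=lambda n:pickle.load(open(n+'.pkl','rb'))
g=lambda o,k,x,y:(o[0]+x/k,o[1]+y/k)
V={'w6':((140,0),7,(297,424),(321,378)),'w7':((270,160),8,(297,480),(326,460)),'w8':((235,75),8,(343,343),(393,318))}
R={0:[],1:[]}
for n,(o,k,p,i) in V.items():
    f=L(n);meas(f,g(o,k,*p),g(o,k,*i));R[0].append(ray(f,*g(o,k,*p)));R[1].append(ray(f,*g(o,k,*i)))
for k in R:
    P=tri(R[k]);print(np.round(P,4),lat(P))
f=L('w8');c=cloud(f)
for x,y in [(330,343),(300,350),(400,318),(410,315),(430,310),(450,300),(610,262)]:
  u,v=map(lambda t:int(round(t)),g((235,75),8,x,y));print(np.round(c[v,u],4),lat(c[v,u]))
"
```

```text
ptr [ 66.05 -49.62] idx [ 71.35 -49.95] remaining mm 0.3300000000000054 rad 0.02200000000000036
ptr [ 66.95 -49.73] idx [ 72.23 -47.72] remaining mm -2.009999999999998 rad -0.13399999999999987
ptr [ 66.26 -49.  ] idx [ 72.39 -47.87] remaining mm -1.1300000000000026 rad -0.0753333333333335
[ 0.6455 -0.1602  0.0762] [ 66.42 -49.43]
[ 0.6511 -0.1595  0.0726] [ 72.04 -48.53]
[ 0.6437 -0.1593  0.0751] [ 64.59 -48.67]
[ 0.64   -0.159   0.0751] [ 60.88 -48.55]
[ 0.6522 -0.1593  0.0771] [ 73.07 -48.27]
[ 0.6533 -0.1588  0.0753] [ 74.2  -47.69]
[ 0.6559 -0.1596  0.0758] [ 76.78 -48.4 ]
[ 0.658  -0.1585  0.077 ] [ 78.92 -47.18]
[ 0.6756 -0.1606  0.0816] [ 96.54 -48.49]
```

Emit:
carry_out(offset=[[-1.91, -1.12, 0], [-1.91, -1.12, 0], [-1.91, -1.12, 0], [0, 0, 0], [0, 0, 2.3], [0, 0, 2.3], [0, 0, 0], [0, 0, 0]], yaw=[0, 0, 0, 0, 0, 0, 0, 0])

```text
time_s: 11.2
ee_pos: [0.5744, -0.2755, 0.1373]
orientation: [[0.31, 0.951, -0.0], [0.951, -0.31, 0.001], [0.0, -0.0, -1.0]]
ft_force: [-0.7, -0.6, 0.1]
opening: 1.001
```

```bash
python3 -c "
from h import *
plan(.5745,-.2758,.138,72.2)"
```

```text
t 11.2 p [ 0.5744 -0.2755  0.1373] phi 71.97 q [-0.09  0.66  0.72  1.89 -0.59  0.81  0.63] F [-0.7 -0.6  0.1] open 1.001
tool delta cm [-0.03  0.02 -0.07] n rows at 4cm 0.020336926320567817 yaw needed (rad) -0.004
```

Close and turn back 0.07 rad, with a picture before and after.

Emit:
carry_out(offset=[[0, 0, 0], [0, 0, 0], [0, 0, 0], [0, 0, 0], [0, 0, 0], [0, 0, 0], [0, 0, 0], [0, 0, 0], [0, 0, 0]], yaw=[0, 0, 0, 0, 0, 0, 0, 0, 0], grip=-1, newtons=30)

```text
time_s: 11.95
ee_pos: [0.5743, -0.2768, 0.137]
orientation: [[0.311, 0.951, 0.001], [0.951, -0.311, -0.0], [-0.0, 0.001, -1.0]]
ft_force: [2.2, -0.5, 1.3]
opening: 0.565
```

```bash
python3 -c "
from h import *
plan(.5745,-.2758,.138,72.2)
f=grab('wrist');pickle.dump(f,open('w9.pkl','wb'));cv2.imwrite('pics/w9.png',f['img'])"
```

```text
t 11.95 p [ 0.5743 -0.2768  0.137 ] phi 71.9 q [-0.09  0.66  0.72  1.89 -0.6   0.81  0.64] F [ 2.2 -0.5  1.3] open 0.565
tool delta cm [ 0.1  -0.02 -0.1 ] n rows at 4cm 0.03623465593433192 yaw needed (rad) -0.005
```

Emit:
carry_out(offset=[[0, 0, 0], [0, 0, 0], [0, 0, 0], [0, 0, 0], [0, 0, 0]], yaw=[-0.035, -0.035, 0, 0, 0])

```text
time_s: 12.42
ee_pos: [0.5744, -0.2768, 0.137]
orientation: [[0.244, 0.97, 0.001], [0.97, -0.244, -0.001], [-0.0, 0.001, -1.0]]
ft_force: [4.2, -0.4, 2.3]
opening: 0.569
```

```bash
python3 -c "
from h import *
plan(.5745,-.2758,.138,72.2)
f=grab('wrist');pickle.dump(f,open('w10.pkl','wb'));cv2.imwrite('pics/w10.png',f['img'])
a=pickle.load(open('w9.pkl','rb'))['img'][0:110,240:370];b=f['img'][0:110,240:370]
cv2.imwrite('pics/w9_10.png',cv2.resize(np.hstack([a,b]),None,fx=3,fy=3,interpolation=cv2.INTER_CUBIC))"
```

```text
t 12.42 p [ 0.5744 -0.2768  0.137 ] phi 75.87 q [-0.08  0.66  0.7   1.89 -0.58  0.81  0.69] F [ 4.2 -0.4  2.3] open 0.569
tool delta cm [ 0.1  -0.02 -0.1 ] n rows at 4cm 0.0359073458600413 yaw needed (rad) 0.064
```

View pics/w9_10.png

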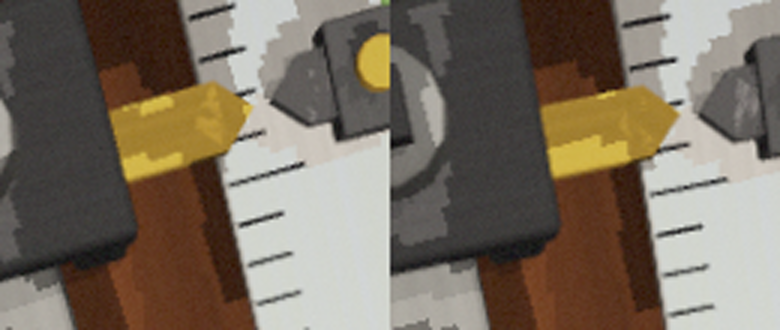

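Emit:
carry_out(offset=[[0, 0, 0], [0, 0, 0], [0, 0, 0], [0, 0, 0], [0, 0, 0], [0, 0, -2.5], [0, 0, -2.5], [1.73, 1.33, 0], [1.73, 1.33, 0], [1.73, 1.33, 0], [0, 0, 2.5], [0, 0, 0], [0, 0, 0], [0, 0, 0]], yaw=[0, 0, 0, 0, 0, 0, 0, 0, 0, 0, 0, 0, 0, 0], grip=1)

```text
time_s: 13.63
ee_pos: [0.6243, -0.237, 0.1623]
orientation: [[0.245, 0.97, -0.001], [0.97, -0.245, -0.0], [-0.001, -0.0, -1.0]]
ft_force: [-0.8, -0.9, -0.6]
opening: 1.0
```

```bash
python3 -c "
from h import *
plan(.4446,.354,.20,72.2)
f=grab('wrist');pickle.dump(f,open('w11.pkl','wb'));crop(f,235,60,95,75,8,'pics/w11z.png');print(lat(f['pose'][:3,3]))
"
```

```text
t 13.63 p [ 0.6243 -0.237   0.1623] phi 75.82 q [-0.17  0.67  0.73  1.8  -0.56  0.89  0.57] F [-0.8 -0.9 -0.6] open 1.0
tool delta cm [ 52.89 -31.91  -3.79] n rows at 4cm 15.471068240307892 yaw needed (rad) 0.063
[ 63.59 -49.14]
```

View pics/w11z.png

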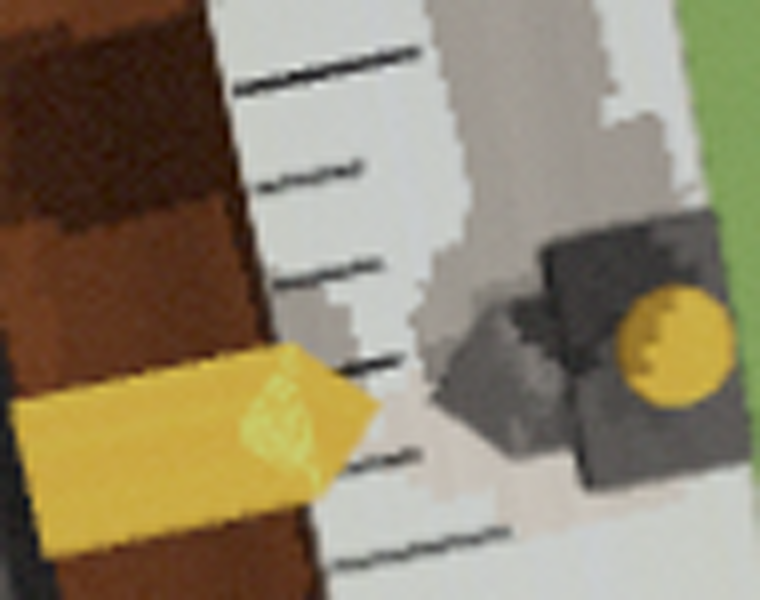

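Emit:
carry_out(offset=[[0, 0, -3.3], [0, 0, -3.3], [0, 0, -3.3], [3.11, -1.88, 0], [3.11, -1.88, 0], [3.11, -1.88, 0], [3.11, -1.88, 0], [3.11, -1.88, 0], [3.11, -1.88, 0], [3.11, -1.88, 0], [3.11, -1.88, 0], [3.11, -1.88, 0], [3.11, -1.88, 0], [3.11, -1.88, 0], [3.11, -1.88, 0], [3.11, -1.88, 0], [3.11, -1.88, 0], [3.11, -1.88, 0], [3.11, -1.88, 0], [3.11, -1.88, 0]], yaw=[0, 0, 0, 0, 0, 0, 0, 0, 0, 0, 0, 0, 0, 0, 0, 0, 0, 0, 0, 0.06])

```text
time_s: 15.35
ee_pos: [0.4436, 0.3555, 0.262]
orientation: [[0.302, 0.953, 0.001], [0.953, -0.302, 0.002], [0.002, 0.0, -1.0]]
ft_force: [0.1, -0.9, -0.5]
opening: 0.998
```

Emit:
carry_out(offset=[[0, 0, 1.5], [0, 0, 1.5], [0, 0, 1.5], [0, 0, 1.5], [0, 0, 0], [0, 0, 0]], yaw=[0, 0, 0, 0, 0, 0])

```text
time_s: 15.85
ee_pos: [0.4442, 0.3539, 0.2013]
orientation: [[0.303, 0.953, -0.0], [0.953, -0.303, -0.0], [-0.0, -0.0, -1.0]]
ft_force: [0.7, 0.7, 0.1]
opening: 1.002
```

```bash
python3 -c "
from h import *
plan(.4446,.354,.056,72.2)
f=grab('wrist');pickle.dump(f,open('w12.pkl','wb'));cv2.imwrite('pics/w12.png',f['img'])
c=cloud(f)
m=(c[...,2]>.066)&(c[...,2]<.1)&(abs(c[...,0]-.445)<.05)&(abs(c[...,1]-.354)<.06)
print('grip',cv2.minAreaRect(c[m][:,:2].astype(np.float32)*1000),np.percentile(c[m][:,2],[10,50,90]))
m=(c[...,2]>.046)&(c[...,2]<.058)&(abs(c[...,0]-.445)<.06)&(abs(c[...,1]-.354)<.07)
print('top',cv2.minAreaRect(c[m][:,:2].astype(np.float32)*1000))
"
```

```text
t 15.85 p [0.4442 0.3539 0.2013] phi 72.39 q [-1.36  0.53  0.88  1.99 -0.54  0.87 -0.49] F [0.7 0.7 0.1] open 1.002
tool delta cm [ 0.02  0.04 14.53] n rows at 4cm 3.63242738919911 yaw needed (rad) 0.003
grip ((443.58404541015625, 357.1004638671875), (60.12116241455078, 13.977564811706543), 71.981689453125) [0.0792743  0.08055485 0.08150345]
top ((443.7592468261719, 357.31011962890625), (80.12686157226562, 41.98638916015625), 72.02906799316406)
```

View pics/w12.png

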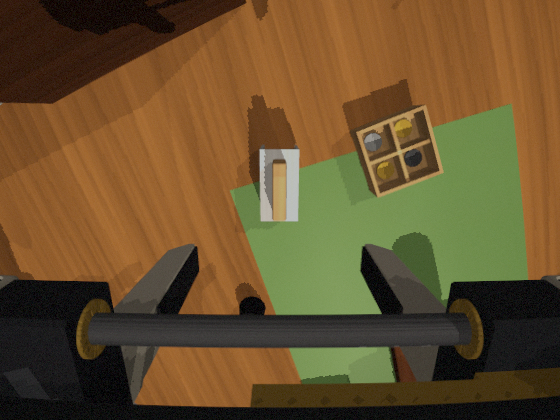

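Emit:
carry_out(offset=[[0.2, 0, 3.0], [0, 0, 3.0], [0, 0, 3.0], [0, 0, 2.5], [0, 0, 1.5], [0, 0, 1.4], [0, 0, 0], [0, 0, 0]], yaw=[0, 0, 0, 0, 0, 0, 0, 0])

```text
time_s: 16.57
ee_pos: [0.4452, 0.3566, 0.0575]
orientation: [[0.302, 0.953, 0.0], [0.953, -0.302, 0.0], [0.001, 0.0, -1.0]]
ft_force: [0.3, 0.0, 1.2]
opening: 1.004
```

```bash
python3 -c "
from h import *
plan(.444,.356,.057,72.1)
f=grab('wrist');pickle.dump(f,open('w13.pkl','wb'));cv2.imwrite('pics/w13.png',f['img'])
"
```

```text
t 16.57 p [0.4452 0.3566 0.0575] phi 72.43 q [-1.19  0.7   0.65  2.1  -0.77  0.6  -0.29] F [0.3 0.  1.2] open 1.004
tool delta cm [-0.09 -0.1   0.05] n rows at 4cm 0.03649538891562573 yaw needed (rad) 0.006
```

View pics/w13.png

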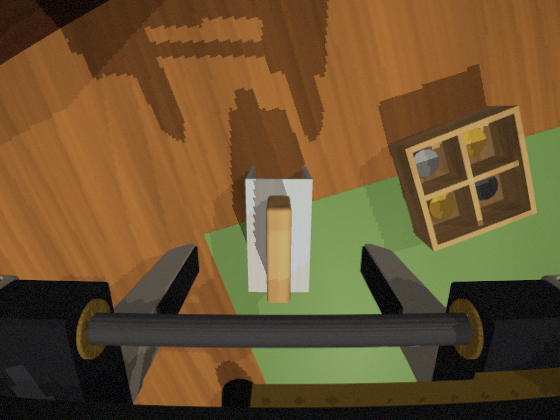

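Emit:
carry_out(offset=[[0, 0, 0], [0, 0, 0], [0, 0, 0], [0, 0, 0], [0, 0, 0], [0, 0, 0], [0, 0, 0], [0, 0, 0], [0, 0, 0], [0, 0, 0], [0, 0, 0], [0, 0, 0], [0, 0, 0], [0, 0, 0]], yaw=[0, 0, 0, 0, 0, 0, 0, 0, 0, 0, 0, 0, 0, 0], grip=-1, newtons=40)

```text
time_s: 17.78
ee_pos: [0.4455, 0.3568, 0.0576]
orientation: [[0.302, 0.953, 0.002], [0.953, -0.302, 0.001], [0.002, 0.001, -1.0]]
ft_force: [-5.4, 0.2, 18.4]
opening: 0.05
```

```bash
python3 -c "
from h import *
plan(.444,.356,.25,72.1)
f=grab('wrist');pickle.dump(f,open('w14.pkl','wb'));c=cloud(f)
m=(c[...,2]>.046)&(c[...,2]<.058)&(abs(c[...,0]-.445)<.06)&(abs(c[...,1]-.354)<.07)
print('top',cv2.minAreaRect(c[m][:,:2].astype(np.float32)*1000))
"
```

```text
t 17.78 p [0.4455 0.3568 0.0576] phi 72.44 q [-1.19  0.7   0.65  2.1  -0.78  0.59 -0.29] F [-5.4  0.2 18.4] open 0.05
tool delta cm [ -0.09  -0.1  -19.24] n rows at 4cm 4.8108698770085665 yaw needed (rad) 0.006
top ((448.5758361816406, 371.0560302734375), (50.509666442871094, 42.12109375), 72.36649322509766)
```

```bash
python3 -c "
from h import *
f=grab('wrist');cv2.imwrite('pics/w15.png',f['img'])
f=grab('side');crop(f,180,300,180,120,4,'pics/s15.png')
"
```

```text
(no output)
```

View pics/w15.png

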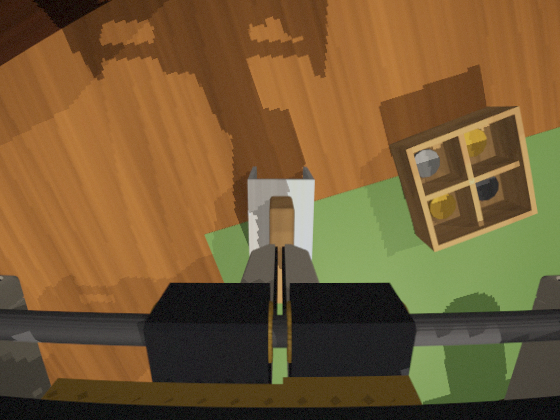

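View pics/s15.png

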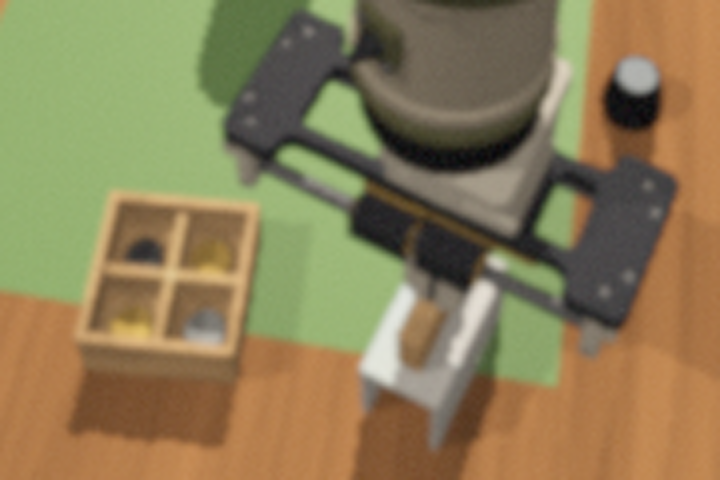

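```bash
python3 -c "
from h import *
f=grab('wrist');crop(f,220,160,120,140,5,'pics/w16z.png');c=cloud(f)
f0=pickle.load(open('w13.pkl','rb'));c0=cloud(f0)
for v in range(185,300,8): print(v,np.round(c0[v,279],4),np.round(c[v,281],4), np.round(c[v,258],4))
from rig import telemetry;print(telemetry.state())
"
```

```text
185 [0.4546 0.3909 0.0509] [0.4546 0.3913 0.0513] [0.4406 0.3954 0.05  ]
193 [0.4531 0.3861 0.0513] [0.453  0.3861 0.0504] [0.4392 0.3908 0.0515]
201 [0.4529 0.3854 0.0678] [0.4528 0.3857 0.068 ] [0.4373 0.3855 0.0502]
209 [0.4526 0.3845 0.0809] [0.4523 0.3845 0.0797] [0.4358 0.3807 0.0512]
217 [0.4512 0.3801 0.0808] [0.4511 0.3805 0.0812] [0.434  0.3754 0.0506]
225 [0.4499 0.3759 0.0814] [0.4497 0.376  0.081 ] [0.4323 0.3704 0.0512]
233 [0.4483 0.371  0.0803] [0.4483 0.3717 0.0814] [0.4303 0.3647 0.05  ]
241 [0.447  0.3668 0.0812] [0.4468 0.367  0.081 ] [0.4288 0.3599 0.0516]
249 [0.4454 0.3618 0.0804] [0.4459 0.3641 0.0853] [0.4346 0.3695 0.0893]
257 [0.444  0.3572 0.0808] [0.4459 0.3643 0.0959] [0.4351 0.3691 0.0987]
265 [0.4426 0.353  0.0819] [0.4458 0.3639 0.1043] [0.4356 0.3688 0.1074]
273 [0.441  0.348  0.0817] [0.4458 0.364  0.1126] [0.4361 0.3687 0.1156]
281 [0.4392 0.3423 0.0804] [0.4458 0.3641 0.1203] [0.4669 0.4328 0.2477]
289 [0.4377 0.3375 0.0808] [0.4457 0.3641 0.1271] [0.4481 0.3922 0.1733]
297 [0.4362 0.3328 0.0816] [0.4457 0.3641 0.1333] [0.4485 0.3926 0.178 ]
{'time_s': 17.9833, 'joints': array([-1.19462114,  0.70340672,  0.64908281,  2.09630834, -0.77587229,
        0.59588955, -0.29385636]), 'joint_velocities': array([-0.00037088, -0.00099707, -0.00175996,  0.00206687,  0.0005457 ,
        0.00102885,  0.00012983]), 'joint_torque': array([ 2.10146628e+00, -5.65522099e+01,  1.18297175e+01, -1.21804324e+01,
        7.12705543e-02, -1.72011785e+00,  7.25733553e-04]), 'ee_pos': array([0.44393496, 0.35728206, 0.05772912]), 'orientation': array([[ 0.30099968,  0.95362348, -0.00120659],
       [ 0.95362308, -0.3009971 ,  0.00193969],
       [ 0.00148655, -0.00173448, -0.99999739]]), 'ft_force': array([-5.83957077,  0.5986658 , 15.1015722 ]), 'wrist_torque': array([ 0.0491452 ,  1.28753032, -0.06012092]), 'opening': 0.006139042646775549}
```

View pics/w16z.png

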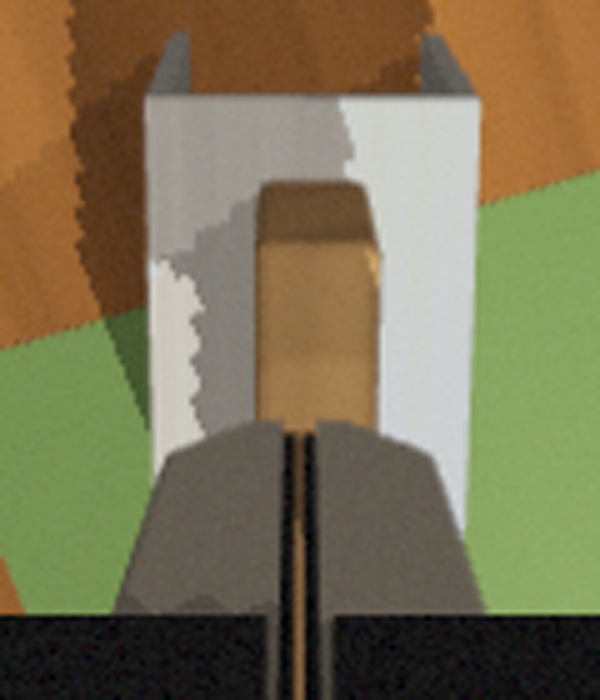

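```bash
python3 -c "
from h import *
from rig import env
print(env.grasp_offset,[a for a in dir(env) if not a.startswith('_')])
for n in ['w13','w14','w4','w2']:
  f=pickle.load(open(n+'.pkl','rb'));c=cloud(f);P=np.array(f['pose'])
  # finger points: camera coords depth<.2
  R=f['range_z'];m=(R>0.02)&(R<.22);m[:200]=0
  z=c[...,2];ys,xs=np.nonzero(m)
  o=np.argsort(z[m])[:8]
  print(n,P[2,3],[(xs[i],ys[i],np.round(c[ys[i],xs[i]],3).tolist()) for i in o[:4]])
f=pickle.load(open('w13.pkl','rb'));c=cloud(f)
for u,v in [(190,247),(180,255),(170,265),(370,250),(380,260)]: print(u,v,np.round(c[v,u],4))
"
```

```text
0.0188 ['IKError', 'finish_job', 'grasp_offset']
w13 0.24742341175978194 [(np.int64(422), np.int64(200), [0.545, 0.348, 0.035]), (np.int64(533), np.int64(200), [0.624, 0.323, 0.035]), (np.int64(424), np.int64(200), [0.547, 0.347, 0.035]), (np.int64(421), np.int64(200), [0.544, 0.348, 0.035])]
w14 0.24752155820635183 [(np.int64(420), np.int64(200), [0.544, 0.348, 0.035]), (np.int64(420), np.int64(201), [0.544, 0.348, 0.036]), (np.int64(424), np.int64(201), [0.547, 0.347, 0.036]), (np.int64(424), np.int64(202), [0.547, 0.346, 0.036])]
w4 0.32806471637478835 [(np.int64(251), np.int64(200), [0.583, -0.246, 0.116]), (np.int64(306), np.int64(201), [0.603, -0.278, 0.117]), (np.int64(313), np.int64(206), [0.603, -0.284, 0.117]), (np.int64(305), np.int64(200), [0.604, -0.277, 0.117])]
w2 0.3299791745828323 [(np.int64(473), np.int64(200), [0.587, -0.137, 0.118]), (np.int64(488), np.int64(201), [0.591, -0.127, 0.118]), (np.int64(474), np.int64(200), [0.587, -0.137, 0.118]), (np.int64(462), np.int64(201), [0.586, -0.145, 0.118])]
190 247 [0.3996 0.3798 0.0854]
180 255 [0.3975 0.3807 0.0963]
170 265 [0.3964 0.3814 0.1085]
370 250 [0.4932 0.3503 0.0898]
380 260 [0.495  0.3493 0.1012]
```

Emit:
carry_out(offset=[[0, 0, -1.5], [0, 0, -2.5], [0, 0, -2.5], [0, 0, 0], [0, 0, 0]], yaw=[0, 0, 0, 0, 0])

```text
time_s: 18.4
ee_pos: [0.4449, 0.3572, 0.1227]
orientation: [[0.301, 0.954, 0.002], [0.954, -0.301, 0.002], [0.002, 0.001, -1.0]]
ft_force: [-0.1, -0.5, -0.5]
opening: 0.006
```

```bash
python3 -c "
from h import *
plan(.444,.356,.035,72.1)
f=grab('wrist');pickle.dump(f,open('w17.pkl','wb'));cv2.imwrite('pics/w17.png',f['img']);c=cloud(f)
for v in range(215,300,6): print(v,np.round(c[v,281],4), np.round(c[v,262],4), np.round(c[v,300],4))
"
```

```text
t 18.4 p [0.4449 0.3572 0.1227] phi 72.49 q [-1.27  0.63  0.77  2.06 -0.67  0.72 -0.38] F [-0.1 -0.5 -0.5] open 0.006
tool delta cm [-0.16 -0.06  8.77] n rows at 4cm 2.193623399621852 yaw needed (rad) 0.007
215 [0.4464 0.3612 0.0801] [0.428  0.3569 0.05  ] [0.4593 0.3472 0.0506]
221 [0.445  0.3568 0.0808] [0.4264 0.3519 0.0508] [0.4578 0.3421 0.0511]
227 [0.4435 0.352  0.0803] [0.4246 0.3466 0.0504] [0.4562 0.3366 0.0504]
233 [0.442  0.3474 0.0807] [0.4231 0.3417 0.0515] [0.4546 0.331  0.0497]
239 [0.4405 0.3426 0.0805] [0.4211 0.336  0.0505] [0.453  0.3259 0.0505]
245 [0.439  0.3377 0.0803] [0.4194 0.3307 0.051 ] [0.4515 0.3208 0.0515]
251 [0.4466 0.3633 0.1514] [0.4377 0.3687 0.1568] [0.4568 0.3622 0.1558]
257 [0.4467 0.364  0.1604] [0.4381 0.3688 0.1647] [0.4564 0.3624 0.1635]
263 [0.4466 0.3636 0.1666] [0.4383 0.3684 0.1709] [0.456  0.363  0.1712]
269 [0.4467 0.3643 0.1745] [0.4386 0.3682 0.1769] [0.4556 0.3626 0.1766]
275 [0.4467 0.3643 0.1804] [0.4386 0.3676 0.1816] [0.4553 0.3631 0.1831]
281 [0.4466 0.364  0.1853] [0.439  0.3678 0.1878] [0.4549 0.3627 0.1876]
287 [0.4466 0.3641 0.1906] [0.4501 0.3928 0.2392] [0.4594 0.3892 0.2381]
293 [0.4465 0.3641 0.1955] [0.45   0.3923 0.2412] [0.4592 0.3893 0.2411]
299 [0.4466 0.3645 0.2006] [0.4503 0.3926 0.2446] [0.459  0.3889 0.2431]
```

View pics/w17.png

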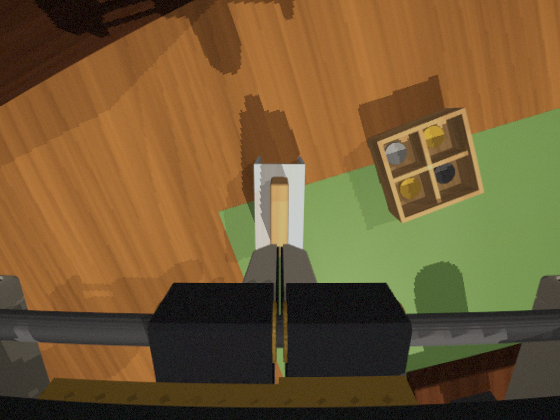

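Emit:
carry_out(offset=[[0, 0, 0], [0, 0, 0], [0, 0, 0], [0, 0, 0], [0, 0, 0], [0, 0, 0], [0, 0, 2.0], [0, 0, 2.0], [0, 0, 1.5], [0, 0, 1.2], [0, 0, 1.0], [0, 0, 1.0], [0, 0, 0], [0, 0, 0]], yaw=[0, 0, 0, 0, 0, 0, 0, 0, 0, 0, 0, 0, 0, 0], grip=1)

```text
time_s: 19.62
ee_pos: [0.4446, 0.3564, 0.0346]
orientation: [[0.302, 0.953, -0.0], [0.953, -0.302, -0.0], [-0.0, -0.0, -1.0]]
ft_force: [0.1, -0.7, -0.2]
opening: 0.957
```

```bash
python3 -c "
from h import *
plan(.444,.356,.036,72.1)
f=grab('wrist');pickle.dump(f,open('w18.pkl','wb'));c=cloud(f)
for u,v in [(190,247),(180,255),(370,250),(380,260)]: print(u,v,np.round(c[v,u],4))
m=(c[...,2]>.066)&(c[...,2]<.09)&(abs(c[...,0]-.445)<.03)&(abs(c[...,1]-.354)<.05)
print('grip',cv2.minAreaRect(c[m][:,:2].astype(np.float32)*1000))
"
```

```text
t 19.62 p [0.4446 0.3564 0.0346] phi 72.45 q [-1.17  0.73  0.61  2.11 -0.82  0.55 -0.26] F [ 0.1 -0.7 -0.2] open 0.957
tool delta cm [-0.05 -0.05 -0.14] n rows at 4cm 0.040095756848199965 yaw needed (rad) 0.006
190 247 [0.3991 0.3796 0.0626]
180 255 [0.3967 0.3804 0.073 ]
370 250 [0.4926 0.3498 0.0663]
380 260 [0.4943 0.3494 0.0788]
grip ((444.6390075683594, 360.66339111328125), (53.29380416870117, 14.018214225769043), 72.32071685791016)
```

Emit:
carry_out(offset=[[0, 0, 0], [0, 0, 0], [0, 0, 0], [0, 0, 0], [0, 0, 0], [0, 0, 0], [0, 0, 0], [0, 0, 0], [0, 0, 0], [0, 0, 0], [0, 0, 0], [0, 0, 0], [0, 0, 0], [0, 0, 0]], yaw=[0, 0, 0, 0, 0, 0, 0, 0, 0, 0, 0, 0, 0, 0], grip=-1, newtons=30)

```text
time_s: 20.83
ee_pos: [0.4445, 0.3566, 0.0347]
orientation: [[0.301, 0.954, 0.0], [0.954, -0.301, -0.0], [-0.0, 0.0, -1.0]]
ft_force: [0.7, -0.7, -0.6]
opening: 0.146
```

```bash
python3 -c "
from h import *
plan(.444,.356,.25,72.1)
f=grab('wrist');crop(f,220,160,120,140,4,'pics/w19z.png')
"
```

```text
t 20.83 p [0.4445 0.3566 0.0347] phi 72.47 q [-1.17  0.73  0.61  2.11 -0.82  0.55 -0.26] F [ 0.7 -0.7 -0.6] open 0.146
tool delta cm [ -0.07  -0.03 -21.53] n rows at 4cm 5.381977340650558 yaw needed (rad) 0.006
```

View pics/w19z.png

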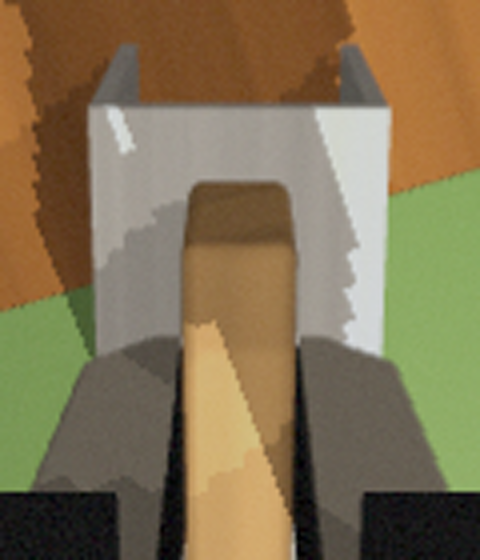

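Emit:
carry_out(offset=[[0, 0, -1.0], [0, 0, -1.5], [0, 0, -2.0], [0, 0, -3.0], [0, 0, -3.0], [0, 0, -3.0], [0, 0, -3.0], [0, 0, -3.0], [0, 0, -2.0], [0, 0, 0]], yaw=[0, 0, 0, 0, 0, 0, 0, 0, 0, 0])

```text
time_s: 21.72
ee_pos: [0.446, 0.3569, 0.2538]
orientation: [[0.302, 0.953, 0.004], [0.953, -0.302, 0.004], [0.005, 0.002, -1.0]]
ft_force: [0.6, 0.3, -3.3]
opening: 0.147
```

Emit:
carry_out(offset=[[-1.5, 1.07, 0], [-2.6, 1.865, 0], [-2.6, 1.865, 0], [-2.6, 1.865, 0], [-2.6, 1.865, 0], [-2.6, 1.865, 0], [-2.6, 1.865, 0], [-2.6, 1.865, 0], [-2.6, 1.865, 0], [-2.6, 1.865, 0], [-2.6, 1.865, 0], [-2.6, 1.865, 0], [-2.6, 1.865, 0], [-2.6, 1.865, 0], [-1.1, 0.795, 0], [0, 0, 0], [0, 0, 0], [0, 0, 0], [0, 0, 0]], yaw=[0, 0, 0, 0, 0, 0, 0, 0, 0, 0, 0, 0, 0, 0, 0, -0.087, -0.086, -0.086, 0])

```text
time_s: 23.3
ee_pos: [0.5827, -0.0693, 0.2487]
orientation: [[0.044, 0.999, -0.002], [0.999, -0.044, 0.0], [0.0, -0.002, -1.0]]
ft_force: [0.0, -1.0, -3.0]
opening: 0.147
```

```bash
python3 -c "
from h import *
plan(.5835,-.07,.20,87.3)
f=grab('wrist');cv2.imwrite('pics/w20.png',f['img']);pickle.dump(f,open('w20.pkl','wb'))
f=grab('top');crop(f,215,140,160,85,5,'pics/t20.png');pickle.dump(f,open('t20.pkl','wb'))
f=grab('side');cv2.imwrite('pics/s20.png',f['img']);pickle.dump(f,open('s20.pkl','wb'))
"
```

```text
t 23.3 p [ 0.5827 -0.0693  0.2487] phi 87.48 q [-0.51  0.47  0.79  1.89 -0.4   0.95  0.42] F [ 0. -1. -3.] open 0.147
tool delta cm [-0.07  0.09  4.87] n rows at 4cm 1.2167801844492787 yaw needed (rad) 0.003
```

View pics/w20.png

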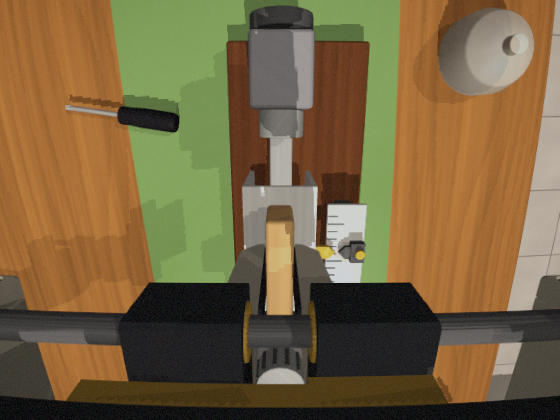

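View pics/s20.png

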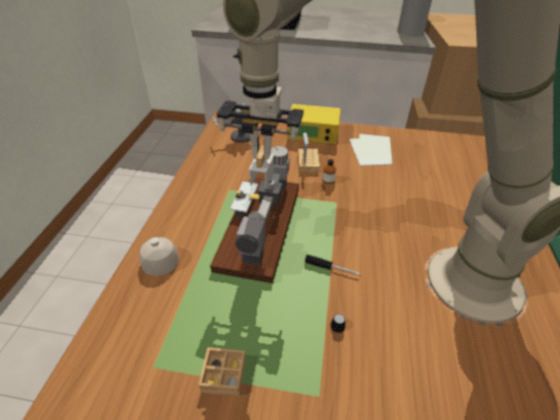

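View pics/t20.png

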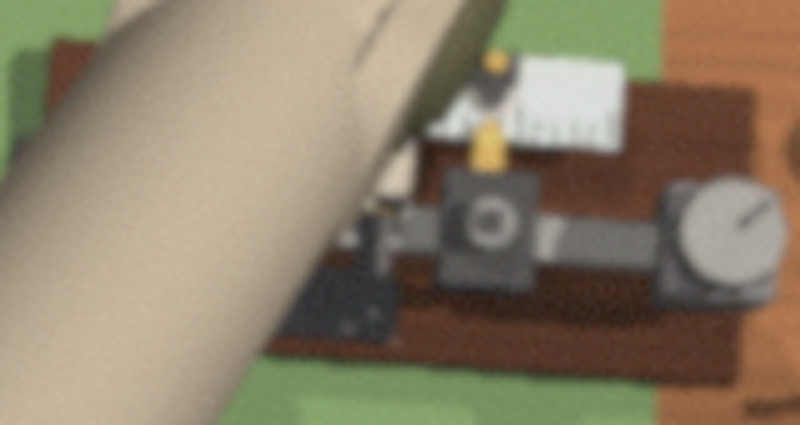

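```bash
python3 -c "
from h import *
f=pickle.load(open('w20.pkl','rb'));c=cloud(f);g=f['img']
for v in (140,150,160,170,178):
  r=c[v];m=(r[:,2]>.09)&(r[:,2]<.11)&(abs(r[:,0]-.585)<.03);xs=np.nonzero(m)[0]
  if len(xs): print('bed',v,xs.min(),xs.max(),np.round((r[xs.min()]+r[xs.max()])/2,4))
for v in (195,205,215,225):
  r=c[v];m=(r[:,2]>.25)&(r[:,2]<.28)&(abs(r[:,0]-.585)<.05);xs=np.nonzero(m)[0]
  print('cov',v,xs.min(),xs.max(),np.round(r[xs.min()],4),np.round(r[xs.max()],4),np.round((r[xs.min()]+r[xs.max()])/2,4))
for v in range(125,145,2): print(v,np.round(c[v,280],4))
for v in range(180,215,3): print(v,np.round(c[v,255],4),np.round(c[v,280],4))
"
```

```text
bed 140 270 292 [ 0.5853 -0.0172  0.0982]
bed 150 270 292 [ 0.5848 -0.0275  0.0989]
bed 160 270 291 [ 0.5839 -0.038   0.0996]
bed 170 270 291 [ 0.5834 -0.0487  0.0995]
bed 178 270 291 [ 0.583  -0.0575  0.0989]
cov 195 242 316 [ 0.5623 -0.0329  0.2659] [ 0.6036 -0.0351  0.2642] [ 0.583 -0.034  0.265]
cov 205 243 316 [ 0.5622 -0.0392  0.2643] [ 0.6036 -0.041   0.2641] [ 0.5829 -0.0401  0.2642]
cov 215 243 316 [ 0.5617 -0.0453  0.2636] [ 0.6034 -0.0466  0.2654] [ 0.5825 -0.046   0.2645]
cov 225 243 315 [ 0.5613 -0.0512  0.2643] [ 0.6028 -0.0528  0.2649] [ 0.582  -0.052   0.2646]
125 [ 0.585  -0.      0.1509]
127 [ 0.5849 -0.0017  0.1506]
129 [ 0.5848 -0.0034  0.1514]
131 [ 0.5847 -0.0051  0.1516]
133 [ 0.5847 -0.0069  0.1514]
135 [ 0.5846 -0.0086  0.1512]
137 [ 0.5845 -0.0105  0.1492]
139 [ 0.5843 -0.016   0.1   ]
141 [ 0.5842 -0.018   0.1006]
143 [0.5853 0.0101 0.4385]
180 [ 0.5494 -0.0723  0.0303] [ 0.5824 -0.0596  0.0993]
183 [ 0.5491 -0.0762  0.0306] [ 0.5822 -0.0629  0.0991]
186 [ 0.5698 -0.0283  0.2649] [ 0.5836 -0.0292  0.2637]
189 [ 0.5697 -0.0301  0.2646] [ 0.5836 -0.0309  0.264 ]
192 [ 0.5696 -0.0317  0.265 ] [ 0.5835 -0.0324  0.265 ]
195 [ 0.5694 -0.0335  0.2647] [ 0.5834 -0.034   0.2654]
198 [ 0.5693 -0.0353  0.2645] [ 0.5834 -0.0359  0.2646]
201 [ 0.5692 -0.0369  0.2649] [ 0.5833 -0.0377  0.2645]
204 [ 0.5691 -0.0386  0.2651] [ 0.5832 -0.0392  0.2655]
207 [ 0.5689 -0.0407  0.2639] [ 0.5832 -0.0393  0.2711]
210 [ 0.569  -0.042   0.2658] [ 0.5832 -0.0393  0.2766]
213 [ 0.5688 -0.044   0.265 ] [ 0.5832 -0.039   0.2826]
```

Emit:
carry_out(offset=[[0, 0.1, 1.5], [0.1, 0, 2.0], [0, 0, 2.0], [0, 0, 2.0], [0, 0, 1.5], [0, 0, 0.8], [0, 0, 0], [0, 0, 0]], yaw=[0, 0, 0, 0, 0, 0, 0, 0])

```text
time_s: 24.12
ee_pos: [0.5849, -0.0683, 0.1518]
orientation: [[0.048, 0.999, -0.0], [0.999, -0.048, -0.0], [-0.0, -0.0, -1.0]]
ft_force: [0.4, 0.3, -2.6]
opening: 0.147
```

```bash
python3 -c "
from h import *
plan(.5835,-.068,.0872,87.3)
f=grab('wrist');pickle.dump(f,open('w21.pkl','wb'));c=cloud(f);cv2.imwrite('pics/w21.png',f['img'])
for v in range(60,240,12):
  r=c[v];m=(r[:,2]>.09)&(r[:,2]<.11)&(abs(r[:,0]-.585)<.03);xs=np.nonzero(m)[0]
  if len(xs): print('bed',v,xs.min(),xs.max(),np.round((r[xs.min()]+r[xs.max()])/2,4))
  m=(r[:,2]>.15)&(r[:,2]<.175)&(abs(r[:,0]-.585)<.05)&(r[:,1]<-.02);xs=np.nonzero(m)[0]
  if len(xs):print('cov',v,xs.min(),xs.max(),np.round(r[xs.min()],4),np.round(r[xs.max()],4),np.round((r[xs.min()]+r[xs.max()])/2,4))
"
```

```text
t 24.12 p [ 0.5849 -0.0683  0.1518] phi 87.25 q [-0.43  0.58  0.69  1.99 -0.52  0.76  0.52] F [ 0.4  0.3 -2.6] open 0.147
tool delta cm [ 0.03 -0.14  6.46] n rows at 4cm 1.6156805412030786 yaw needed (rad) -0.001
bed 156 262 293 [ 0.5845 -0.0203  0.0985]
bed 168 263 293 [ 0.5845 -0.0294  0.099 ]
bed 180 263 293 [ 0.584  -0.0387  0.0992]
cov 180 245 314 [ 0.5648 -0.0269  0.1516] [ 0.6065 -0.0289  0.1517] [ 0.5857 -0.0279  0.1516]
cov 192 242 317 [ 0.5646 -0.0304  0.1678] [ 0.6064 -0.0324  0.1677] [ 0.5855 -0.0314  0.1678]
cov 204 243 316 [ 0.5645 -0.0375  0.1672] [ 0.6057 -0.0393  0.1681] [ 0.5851 -0.0384  0.1677]
cov 216 243 316 [ 0.564  -0.0445  0.1676] [ 0.6056 -0.0463  0.1685] [ 0.5848 -0.0454  0.1681]
cov 228 244 315 [ 0.5639 -0.0519  0.1676] [ 0.605  -0.054   0.1671] [ 0.5845 -0.0529  0.1673]
```

View pics/w21.png

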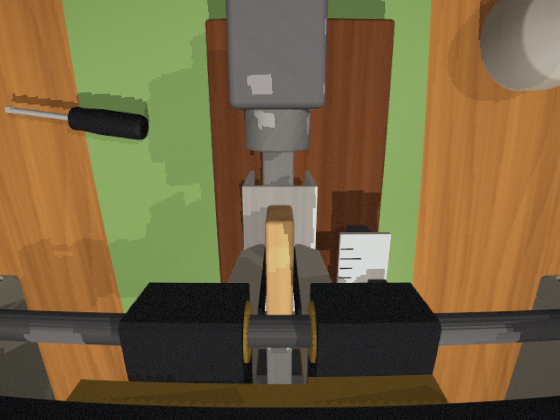

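Emit:
carry_out(offset=[[0, -0.1, 0], [0, 0, 0.8], [0, 0, 1.0], [0, 0, 1.0], [0, 0, 1.0], [0, 0, 1.0], [0, 0, 0.6], [0, 0, 0.3], [0, 0, 0.2], [0, 0, 0], [0, 0, 0]], yaw=[0, 0, 0, 0, 0, 0, 0, 0, 0, 0, 0])

```text
time_s: 25.08
ee_pos: [0.584, -0.0684, 0.0929]
orientation: [[0.047, 0.999, 0.0], [0.999, -0.047, -0.0], [-0.0, 0.0, -1.0]]
ft_force: [-0.2, 0.1, -2.9]
opening: 0.147
```

Emit:
carry_out(offset=[[0, 0, 0.1], [0, 0, 0.1], [0, 0, 0.1], [0, 0, 0.1], [0, 0, 0], [0, 0, 0]], yaw=[0, 0, 0, 0, 0, 0])

```text
time_s: 25.58
ee_pos: [0.5838, -0.0682, 0.0887]
orientation: [[0.047, 0.999, -0.0], [0.999, -0.047, -0.0], [-0.0, -0.0, -1.0]]
ft_force: [-1.0, 0.0, -2.7]
opening: 0.148
```

Emit:
carry_out(offset=[[0, 0, 0.05], [0, 0, 0.05], [0, 0, 0.05], [0, 0, 0], [0, 0, 0]], yaw=[0, 0, 0, 0, 0])

```text
time_s: 26.0
ee_pos: [0.5839, -0.0682, 0.0872]
orientation: [[0.047, 0.999, 0.0], [0.999, -0.047, 0.0], [0.0, 0.0, -1.0]]
ft_force: [0.1, 0.3, -3.8]
opening: 0.15
```

```bash
python3 -c "
from h import *
plan(.5835,-.068,.0872,87.3)"
```

```text
t 26.0 p [ 0.5839 -0.0682  0.0872] phi 87.31 q [-0.37  0.65  0.6   2.04 -0.61  0.63  0.6 ] F [ 0.1  0.3 -3.8] open 0.15
tool delta cm [ 0.02 -0.04  0.  ] n rows at 4cm 0.010936563468619317 yaw needed (rad) 0.0
```

No contact yet (weight still carried); lower a little more in small steps.

Emit:
carry_out(offset=[[0, 0, 0.05], [0, 0, 0.05], [0, 0, 0], [0, 0, 0]], yaw=[0, 0, 0, 0])

```text
time_s: 26.33
ee_pos: [0.584, -0.0682, 0.0867]
orientation: [[0.047, 0.999, 0.0], [0.999, -0.047, 0.0], [0.0, 0.0, -1.0]]
ft_force: [-2.8, 0.9, 4.9]
opening: 0.146
```

Emit:
carry_out(offset=[[0, 0, 0.05], [0, 0, 0], [0, 0, 0]], yaw=[0, 0, 0])

```text
time_s: 26.58
ee_pos: [0.584, -0.0682, 0.0867]
orientation: [[0.047, 0.999, 0.001], [0.999, -0.047, 0.001], [0.001, 0.001, -1.0]]
ft_force: [-4.3, 1.3, 11.7]
opening: 0.149
```

Emit:
carry_out(offset=[[0, 0, -0.06], [0, 0, 0], [0, 0, 0], [0, 0, 0]], yaw=[0, 0, 0, 0])

```text
time_s: 26.92
ee_pos: [0.584, -0.0682, 0.0867]
orientation: [[0.047, 0.999, 0.0], [0.999, -0.047, 0.0], [0.0, 0.0, -1.0]]
ft_force: [-2.4, 1.2, 7.4]
opening: 0.148
```

Emit:
carry_out(offset=[[0, 0, 0], [0, 0, 0], [0, 0, 0], [0, 0, 0], [0, 0, 0], [0, 0, 0], [0, 0, 0], [0, 0, 0], [0, 0, 0], [0, 0, 0], [0, 0, 0]], yaw=[0, 0, 0, 0, 0, 0, 0, 0, 0, 0, 0], grip=0.3)

```text
time_s: 27.83
ee_pos: [0.5839, -0.0682, 0.0863]
orientation: [[0.047, 0.999, 0.0], [0.999, -0.047, -0.0], [-0.0, 0.0, -1.0]]
ft_force: [-0.7, 1.3, -0.3]
opening: 0.651
```

Emit:
carry_out(offset=[[0, 0, -0.8], [0, 0, -1.5], [0, 0, -2.0], [0, 0, -2.5], [0, 0, -3.0], [0, 0, -3.0], [0, 0, -3.0], [0, 0, 0], [0, 0, 0]], yaw=[0, 0, 0, 0, 0, 0, 0, 0, 0])

```text
time_s: 28.58
ee_pos: [0.5846, -0.0683, 0.2463]
orientation: [[0.047, 0.999, 0.004], [0.999, -0.047, 0.0], [0.001, 0.004, -1.0]]
ft_force: [-0.1, 0.5, -0.3]
opening: 0.655
```

```bash
python3 -c "
from h import *
plan(.626,-.236,.18,75)
f=grab('wrist');pickle.dump(f,open('w22.pkl','wb'));cv2.imwrite('pics/w22.png',f['img']);c=cloud(f)
m=(c[...,2]>.09)&(c[...,2]<.115)&(abs(c[...,0]-.584)<.03)&(c[...,1]<-.02)&(c[...,1]>-.12)
for v in range(60,300,10):
  for u in (262,280,298): 
    p=c[v,u]
    if .095<p[2]<.2: print(v,u,np.round(p,4))
"
```

```text
t 28.58 p [ 0.5846 -0.0683  0.2463] phi 87.32 q [-0.51  0.47  0.79  1.9  -0.41  0.94  0.42] F [-0.1  0.5 -0.3] open 0.655
tool delta cm [-16.56   4.89   6.64] n rows at 4cm 4.624979879664207 yaw needed (rad) 0.215
60 262 [0.5751 0.0546 0.1501]
60 280 [0.59   0.0539 0.1497]
60 298 [0.6049 0.0532 0.1503]
70 262 [0.5746 0.0468 0.1501]
70 280 [0.5897 0.0462 0.1487]
70 298 [0.6047 0.0454 0.1498]
80 262 [0.5742 0.0388 0.1503]
80 280 [0.5893 0.0382 0.1491]
80 298 [0.6045 0.0375 0.1492]
90 262 [0.5736 0.0308 0.1495]
90 280 [0.5889 0.0301 0.1498]
90 298 [0.6041 0.0294 0.1499]
100 262 [0.5732 0.0226 0.15  ]
100 280 [0.5885 0.0219 0.1503]
100 298 [0.6039 0.0212 0.1498]
110 262 [0.5725 0.0144 0.1463]
110 280 [0.5882 0.0137 0.1472]
110 298 [0.6038 0.013  0.1464]
120 262 [0.572  0.006  0.1469]
120 280 [0.5877 0.0053 0.1513]
120 298 [0.6039 0.0043 0.1402]
130 262 [ 0.5714 -0.0027  0.1458]
130 280 [ 0.5873 -0.0032  0.1503]
130 298 [ 0.6036 -0.0045  0.14  ]
140 280 [ 0.5871 -0.0159  0.0993]
150 280 [ 0.5866 -0.0262  0.0994]
160 262 [ 0.5674 -0.0351  0.1035]
160 280 [ 0.5861 -0.036   0.1039]
160 298 [
[... 310 characters left out ...]
647 -0.0784  0.1027]
200 280 [ 0.5843 -0.0709  0.1338]
210 262 [ 0.564  -0.0894  0.1034]
210 280 [ 0.5838 -0.0812  0.1333]
220 262 [ 0.5633 -0.1011  0.1028]
220 280 [ 0.5833 -0.0919  0.1328]
230 280 [ 0.5825 -0.1151  0.0992]
240 280 [ 0.5819 -0.1271  0.0994]
250 262 [ 0.5622 -0.1299  0.1186]
250 280 [ 0.5816 -0.1308  0.1187]
250 298 [ 0.601  -0.132   0.1181]
260 262 [ 0.5615 -0.1416  0.1188]
260 280 [ 0.5811 -0.1427  0.1186]
260 298 [ 0.6007 -0.1441  0.1177]
270 262 [ 0.5607 -0.1537  0.1188]
270 280 [ 0.5808 -0.1454  0.1365]
270 298 [ 0.6004 -0.1564  0.1173]
280 262 [ 0.5599 -0.1663  0.1184]
280 280 [ 0.5805 -0.1522  0.1452]
280 298 [ 0.6    -0.1681  0.1186]
290 280 [ 0.5789 -0.1913  0.0995]
```

View pics/w22.png

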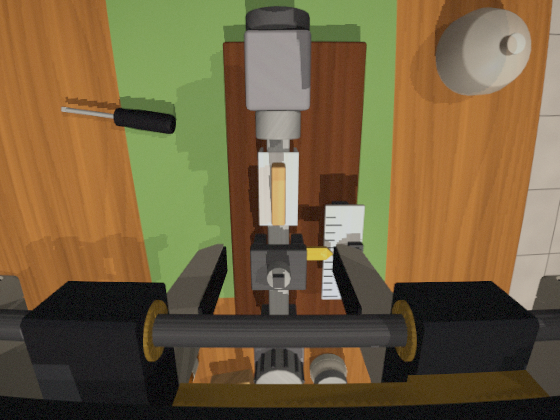

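Emit:
carry_out(offset=[[-3.31, 0.98, 0], [-3.31, 0.98, 0], [-3.31, 0.98, 0], [-3.31, 0.98, 0], [-3.31, 0.98, 0], [0, 0, 2.5], [0, 0, 2.5], [0, 0, 2.0], [0, 0, 0], [0, 0, 0], [0, 0, 0]], yaw=[0, 0, 0, 0, 0, 0.1, 0.1, 0, 0, 0, 0])

```text
time_s: 29.55
ee_pos: [0.6251, -0.2361, 0.1748]
orientation: [[0.244, 0.97, -0.0], [0.97, -0.244, -0.0], [-0.0, -0.0, -1.0]]
ft_force: [-0.6, 0.0, -0.4]
opening: 0.648
```

```bash
python3 -c "
from h import *
plan(.626,-.236,.18,75)
f=grab('wrist');pickle.dump(f,open('w23.pkl','wb'));crop(f,235,65,95,75,8,'pics/w23z.png');cv2.imwrite('pics/w23.png',f['img']);print(lat(f['pose'][:3,3]))
"
```

```text
t 29.55 p [ 0.6251 -0.2361  0.1748] phi 75.87 q [-0.18  0.66  0.75  1.79 -0.55  0.92  0.56] F [-0.6  0.  -0.4] open 0.648
tool delta cm [ 0.03  0.09 -0.52] n rows at 4cm 0.13239047860400227 yaw needed (rad) 0.015
[ 64.16 -48.25]
```

View pics/w23z.png

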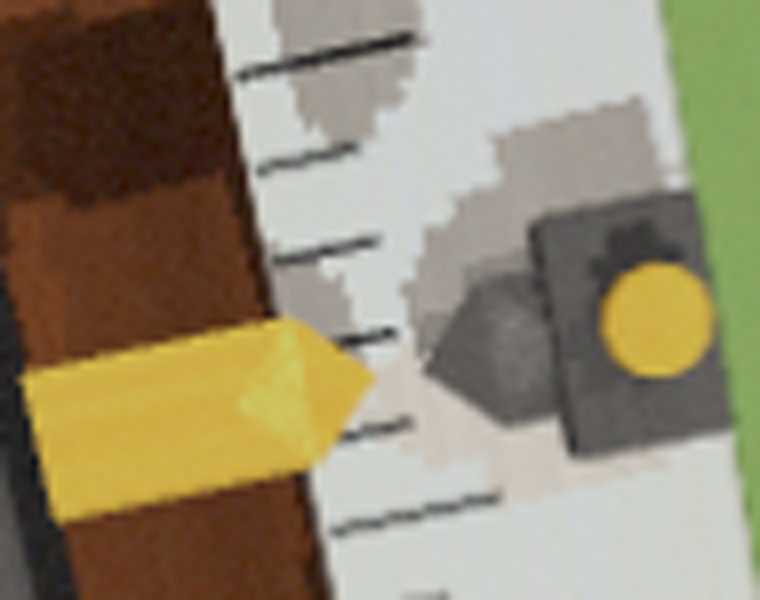

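Emit:
carry_out(offset=[[0, 0, -3], [0, 0, -3], [0, 0, -3], [0, 0, 0], [0, 0, 0]], yaw=[0, 0, 0, 0, 0])

```text
time_s: 30.02
ee_pos: [0.626, -0.2364, 0.2674]
orientation: [[0.244, 0.97, 0.005], [0.97, -0.244, -0.001], [0.0, 0.005, -1.0]]
ft_force: [-0.4, -0.3, -0.1]
opening: 0.651
```

```bash
python3 -c "
from h import *
f=pickle.load(open('w23.pkl','rb'));meas(f,(235+375/8,65+378/8),(235+427/8,65+369/8))
from rig import env,telemetry
print(telemetry.state()['time_s']);print(env.finish_job())"
```

```text
ptr [ 66.49 -48.22] idx [ 72.21 -48.41] remaining mm 0.18999999999999773 rad 0.012666666666666515
30.0167
the job is handed in; nothing more can be done
None
```

The lathe is parked and the bed cover hangs level on the bed. The job was handed in at 30.0 s with the gripper clear of everything.

- **Pointer:** I turned the knob about 2.43 rad clockwise. A view from almost straight above showed an overshoot of about 1.1 mm, so I turned it back 0.07 rad. The last view from above, after the cover was on, puts pointer and index 0.2 mm apart.
- **Cover:** I set it down until it touched, backed off slightly and let go. Its top reads 0.103 m along its whole length, the height for a level seat. It has roughly 20 mm of free bed at each end.

**What failed or disagreed:**
- **Pointer views:** The slanted views from the knob position read about 1.4 mm differently from the overhead ones. I trusted the overhead ones because the index tip seems to sit slightly lower than the pointer.
- **First grip on the cover:** It missed and closed above the wood, pressing on it with about 18 N. The real fingertips sit about 25 mm behind the stated TCP. The cover was not visibly moved, and the second grip, 23 mm lower, held.
- **Loose items:** I saw nothing else disturbed, but I did not measure the other items again at the end.

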